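Draw the seed boxes out of the drying cabinet

ROBOT

A 6-joint arm with a two-finger parallel gripper is mounted at the origin on the work surface. World frame = base frame: x ahead of the robot, y to its left, z up, the work surface at z = 0. Lengths are in m, angles in rad, forces in N, time in s.
With the tool pointing down it reaches from about 0.325 to 0.775 m from the base axis. Payload 9.3 kg.
Tool frame: the origin (TCP) lies at the very end of the fingers, on their centre line; the grasp point (between the pads) lies 19 mm behind it; z points along the fingers, y is the direction in which the jaws open and shut (so a half turn about z gives the same grasp; the last joint's range is limited). The gripper opens to 85 mm and grips with 20 to 120 N. Pads are 22 mm wide; open, the fingers measure 114 mm over their backs; the gripper's body (76 mm by 85 mm) begins 54 mm behind the grasp point. The pads swing forward as they close: fully open they stand 13 mm farther back than shut.
Start: joints at [1.028, 0.259, 0.021, 1.334, 0, 1.418], TCP at [0.209, 0.509, 0.231] pointing down, gripper open.
Joint ranges: [-3.04, 3.04], [-0.91, 1.82], [-1.04, 1.36], [-1.92, 1.95], [-1.52, 1.45], [-3.14, 3.14]. Speed limits (rad/s): [2.22, 2.22, 2.79, 3.14, 3.14, 3.14].

INTERFACE

Orientations are given as a unit quaternion [x, y, z, w].
In Python, from workcell import bot gives the robot as it stands. The module is installed in compiled form; this text tells all that it offers.
- The arm moves only by the shell command python3 -m crank 'ROWS'. ROWS is JSON, a list of rows, each a list of 5 numbers: the finger opening in mm, from 0 to 85.4, then the shift along the world's x, y, z normalised to -1 to 1, where 1 is 300 mm, then the turn about the world's z normalised to -1 to 1, where 1 is pi/2 rad. In form: [[jaw, dx, dy, dz, roll], ...]. A call has 1 to 5 rows; each row is the pose to reach, as a shift and turn from the pose measured when the call began; what a row does not reach only later rows make up. A row lasts 1/12 s, in which the tool goes at most 41.7 mm and 7.16 degrees, less where a joint would pass 70% of its speed; a pose out of reach is approached as far as the arm can. A call with a number of a shift or a turn outside -1 to 1 is refused whole. A call with a gripper value outside its range is refused whole. The fingers move at their own pace and stop on an object; the grip force is fixed at half the most. Time passes only in rows, so rows that repeat a pose let the fingers close. It gives the time, the measured TCP pose, the force and the opening at its end, in the units of the state.
- bot.get_state(): the state, without advancing time (a new reading comes with each control period).
- bot.read_camera(name): name is "scene" or "top"; returns (picture, depth): 384x512x3 uint8, red, green, blue; 384x512 float32, m along the optical axis (not along the pixel's ray), 0 where there is no reading.
- bot.calibration(name): a dict with "camera_matrix" (3x3 intrinsics, pixels), "R" (3x3) and "t" (3): a world point X has camera coordinates R X + t. Camera axes: x right, y down, z forward; pixel columns grow to the right and rows downward; lengths in m; the calibration is good to about 2 mm. A picture is of the moment at which its call begins. calibration takes no time and is no camera call.
- bot.finish_job(): hands the job in, once; it reports no verdict.
Trained networks look in the newest picture that a camera, given by its name, has taken for a name from the list of things; names that differ only in an ending like _2 or _b are one class to them, and where a whole thing is asked for, a point or a joint stands for the part that bears it (a point fixed in the world has none). Each returns a list of dicts, best first, with "confidence" (0 to 1); they miss things now and then, are a little off and sometimes report something else, mostly with a low value. They report only what shows in the picture. A call takes as long as a camera call.
- bot.recognise(query, camera): "centre" ([x, y, z] in m, in world coordinates, good to about 4 mm: the middle of the surface that is visible of it).
- bot.trace(query, camera): "pixels" (384x512 bool, what is visible of it).
- bot.place_of(query, camera): "centre" ([x, y, z] in m, in world coordinates, good to about 4 mm: a listed point, or the origin of a listed thing).
The state is a dict: "clock": time; "q": joint angles; "qd": joint speeds; "joint_torque": joint torques, N m; "tool_pos": TCP position; "tool_rot": TCP orientation; "wrist_force": force on the tool from outside, world axes, zero at the start; "ft_torque": the same for the moment, N m; "gripper_width": opening from 0.0 (shut) to 1.0 (fully open).
Only numpy, scipy, OpenCV 4.12 (cv2) and the standard library are available. Lean on these libraries where they do the work, as an engineer would, in place of code of your own. Each camera call takes 0.05 s, during which the arm holds its last target.

TASK

Unload the seed drying cabinet: lower its front flap flat, take the hooked puller from its brackets on the roof, and with its hook draw every seed box out of the deep bays, clear of the mouth, then stand all the boxes side by side, upright, on the floor of the white tray. Finish by laying the puller back in its two brackets with the hook to the rear, and shutting the flap fully. Do not tip a box over, and leave the black pot and the amber jar beside the work where they stand.

Things in the scene. Friction and masses are not known exactly. Their poses are not given: they have to be found in the camera images.
- cabinet: Clear seed drying cabinet, fixed. Origin: middle of its mouth, on the bench; x points into the bays, y left as one looks in. Three bays centred at y = +74, 0, -74 mm, 68 mm wide, open only at the mouth (x = 0), closed at x = 250. Dividers 6 mm, half width 114. Above the bench: bay floor 21 mm, underside of clear roof 131, roof top 135.
- flap (a joint): Clear flap over the mouth, hinged at its lower edge along the cabinet's y, at x = -7 mm, 16 mm above the bench. 0 = shut (upright), 1.571 rad = lowered, flat in front of the mouth, its upper face 20 mm above the bench. Stiff: stays where left, about 2 N at the bar moves it. Panel 242 mm wide, reaches 114 mm from the hinge; a 24 mm lip stands along each side.
- flap_bar (a point): Middle of the flap's round steel pull bar, 10 mm thick, 100 mm long along the cabinet's y, 150 mm from the hinge line on stems 46 mm to either side; 31 mm open gap between bar and panel. 166 mm above the bench when shut, 16 mm when lowered; can be pinched from above all the way.
- puller_grip (a point): Hooked puller, loose, 200 g: middle of its wooden handle (100 mm long, 22 wide and high), on the rod's axis. x along the rod to the hook, z up. Steel rod 8 mm thick, to 267 mm. Hook: a flat steel blade across the rod's end, 4 mm thick, 18 wide, centred at 265 mm, reaching 22 mm below the rod's axis. Balances 25 mm ahead of this point.
- puller_hook (a point): Centre of the puller's hook blade below the rod: 265 mm ahead of puller_grip and 11 mm below the rod's axis.
- rest_grip (a point): Place of puller_grip when the puller lies in its two U brackets on the cabinet's roof: at x = 100, y = +100 mm of the cabinet, 168 mm above the bench, puller's x along the cabinet's x (hook to the rear). Brackets 8 mm thick, 38 mm behind and 130 mm ahead of this point; notches 32 mm wide (handle) and 20 mm (rod), cheeks 16 mm high.
- rest_hook (a point): Place of puller_hook when the puller lies in its brackets (it sticks out beyond the cabinet's back).
- tray: Open white lab tray, fixed, 300 (x) x 210 (y) mm outside, walls 4 mm thick and 45 mm high with a narrow outward rim, floor 4 mm above the bench. Origin: centre of its underside, x along its long side.
- box1_c (a point): Closed seed box (2 or 3 equal ones, one to a bay, deep inside), loose, 150-310 g, 84 (x) x 52 (y) x 64 mm high over its handle. This point: its centre, 32 mm above its underside; z up. Body 40 mm high; over the middle of the lid a steel arch handle: bar 8 x 8 mm, 48 mm long along y, centre 28 mm above this point, 16 mm open below it, posts 21 mm to either side. Slides easily.
- box2_c (a point): Closed seed box (2 or 3 equal ones, one to a bay, deep inside), loose, 150-310 g, 84 (x) x 52 (y) x 64 mm high over its handle. This point: its centre, 32 mm above its underside; z up. Body 40 mm high; over the middle of the lid a steel arch handle: bar 8 x 8 mm, 48 mm long along y, centre 28 mm above this point, 16 mm open below it, posts 21 mm to either side. Slides easily.
- box3_c (a point): Closed seed box (2 or 3 equal ones, one to a bay, deep inside), loose, 150-310 g, 84 (x) x 52 (y) x 64 mm high over its handle. This point: its centre, 32 mm above its underside; z up. Body 40 mm high; over the middle of the lid a steel arch handle: bar 8 x 8 mm, 48 mm long along y, centre 28 mm above this point, 16 mm open below it, posts 21 mm to either side. Slides easily.
- pot: Black square plant pot, 110 mm wide, 100 mm high, a bystander. Origin under its centre.
- jar: Amber jar, 64 mm across, 85 mm high, a bystander. Origin under its centre.

How it is judged:
By the outcome, as a careful person would: the job done as asked, in the order asked, and still so for the second after the job is handed in, with the robot touching nothing.
Of box1, box2, box3 only 2 to 3 are there at a start; the rules pass over those that are not, and their reading is None.
At some moment in a run one of box1, box2, box3 may be knocked a few centimetres aside while the robot is not near it.
It also fails if it takes over 210 s, if anything falls off the work surface, if the arm or the gripper's body presses on something with over 40 N, if the wrist force passes 120 N, or if a joint passes its speed limit or range.

## Working session

There is one attempt and no reset: what is moved stays moved. The work goes in short steps, Python scripts to look and compute and a shell command to move; the robot and the scene stay as the last step left them, time stands still between calls to the robot, and variables do not carry over. Pictures are saved under pics/ and viewed, and the job is handed in when it is done.

```bash
mkdir -p pics; ls; cat > h.py <<'E'
import numpy as np,cv2
from workcell import bot
def snap(n,f):
    p,d=bot.read_camera(n); cv2.imwrite('pics/'+f,p[:,:,::-1]); return p,d
E
python3 - <<'E'
from h import *
s=bot.get_state(); print(s)
for c in ['scene','top']:
    snap(c,c+'0.png'); k=bot.calibration(c); print(c,k['camera_matrix'],k['R'],k['t'])
    for q in ['cabinet','flap_bar','puller_grip','puller_hook','rest_grip','rest_hook','tray','box1_c','pot','jar']:
        try:
            r=bot.place_of(q,c); print(q,[(np.round(x['centre'],3).tolist(),round(x['confidence'],2)) for x in r])
        except Exception as e: print(q,e)
E
```

```text
pics
{'clock': 0.0, 'q': array([ 1.02839947e+00,  2.59217542e-01,  2.07350160e-02,  1.33368910e+00,
       -1.62173256e-05,  1.41823740e+00]), 'qd': array([ 0.00032091, -0.00136205, -0.00047384,  0.00084122, -0.00026416,
       -0.0006429 ]), 'joint_torque': array([ 1.38308878e-03, -5.55637050e+01,  3.44532108e+01,  1.36824598e-02,
       -2.10452604e-04,  3.82114615e-05]), 'tool_pos': array([0.20885948, 0.50849058, 0.23064187]), 'tool_rot': array([ 1.93686985e-01,  9.81063137e-01, -6.49310788e-04, -2.26538721e-04]), 'wrist_force': array([ 0.28666914, -0.01052082, -0.97124511]), 'ft_torque': array([0.02570841, 0.0098984 , 0.00128641]), 'gripper_width': 1.0004677919335163}
scene [[497.90002767   0.         253.25731665]
 [  0.         497.90002767 195.663857  ]
 [  0.           0.           1.        ]] [[-0.36129589  0.93241723 -0.00796204]
 [ 0.74822021  0.28480594 -0.59920955]
 [-0.55644567 -0.22244931 -0.80055263]] [ 0.10827791 -0.38552331  1.85882492]
cabinet [([0.541, 0.072, 0.002], 0.6)]
flap_bar [([0.545, 0.058, 0.163], 0.91), ([0.44, 0.17, 0.169], 0.29)]
puller_grip []
puller
[... 270 characters left out ...]
       251.71055735]
 [  0.         356.15197392 196.25640128]
 [  0.           0.           1.        ]] [[-0.03838993 -0.99925849 -0.00294713]
 [-0.97310547  0.03805524 -0.22719497]
 [ 0.22713865 -0.00585413 -0.97384483]] [0.08740916 0.59474391 0.98754257]
cabinet [([0.544, 0.073, -0.002], 0.75)]
flap_bar [([0.541, 0.062, 0.167], 0.7), ([0.541, 0.072, -0.004], 0.25)]
puller_grip []
puller_hook [([0.44, 0.436, 0.161], 0.95), ([0.721, -0.16, -0.001], 0.68)]
rest_grip [([0.441, 0.174, 0.168], 0.86)]
rest_hook []
tray [([0.508, -0.35, -0.0], 0.76)]
box1_c []
pot [([0.743, -0.012, 0.003], 0.67), ([0.507, -0.348, -0.001], 0.36)]
jar [([0.724, -0.158, 0.004], 0.76), ([0.544, 0.075, -0.002], 0.5)]
```

View pics/scene0.png

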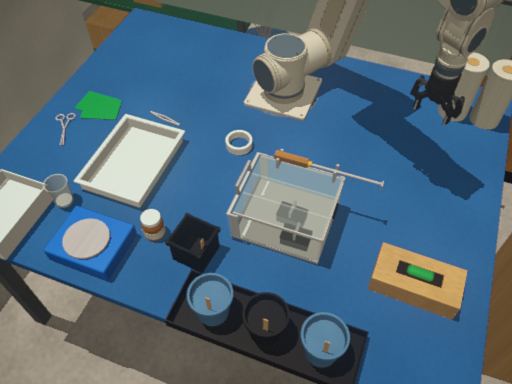

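View pics/top0.png

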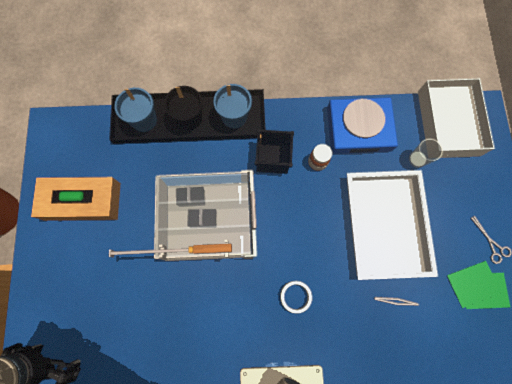

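```bash
cat >> h.py <<'E'
def world(c,px,d):
    k=bot.calibration(c);K=k['camera_matrix'];R=k['R'];t=k['t']
    px=np.atleast_2d(px).astype(float);z=np.asarray(d).ravel()
    X=np.c_[(px[:,0]-K[0,2])/K[0,0]*z,(px[:,1]-K[1,2])/K[1,1]*z,z]
    return (X-t)@R
def proj(c,P):
    k=bot.calibration(c);X=np.atleast_2d(P)@k['R'].T+k['t'];u=X@k['camera_matrix'].T
    return u[:,:2]/u[:,2:]
def cloud(c,m,d):
    v,u=np.nonzero(m&(d>0)); return world(c,np.c_[u,v],d[v,u])
E
python3 - <<'E'
from h import *
D={}
for c in ['scene','top']:
    D[c]=bot.read_camera(c)
    p,d=D[c]
    for q in ['box1_c','puller_grip','flap_bar','tray','cabinet','pot']:
        for x in bot.trace(q,c)[:4]:
            P=cloud(c,x['pixels'],d); 
            if len(P)<5: print(c,q,len(P));continue
            xy=P[:,:2]; r=cv2.minAreaRect((xy*1000).astype(np.float32))
            print(c,q,round(x['confidence'],2),len(P),np.median(P,0).round(3),np.percentile(P,[2,98],axis=0).round(3).tolist(),np.round(r[0]),np.round(r[1]),round(r[2],1))
            if q=='puller_grip':
                S=P[(P[:,2]>.15)]; l=cv2.fitLine(S[:,:2].astype(np.float32),cv2.DIST_HUBER,0,.01,.01).ravel(); print('  line',l,np.degrees(np.arctan2(l[1],l[0])),S.min(0),S.max(0))
    print(c,[(np.round(x['centre'],3).tolist(),round(x['confidence'],2)) for x in bot.recognise('box1_c',c)])
# grey boxes via depth points at px in top
p,d=D['top']
for px in [(182,196),(197,196),(195,218),(209,218),(200,235)]: print(px,p[px[1],px[0]],world('top',px,d[px[1],px[0]]).round(3))
cv2.imwrite('pics/t1.png',cv2.resize(p[150:290,90:290,::-1],None,fx=4,fy=4,interpolation=cv2.INTER_CUBIC))
p,d=D['scene']; cv2.imwrite('pics/s1.png',cv2.resize(p[140:270,210:400,::-1],None,fx=4,fy=4,interpolation=cv2.INTER_CUBIC))
E
```

```text
scene puller_grip 0.62 550 [0.443 0.209 0.174] [[0.294, 0.13, 0.001], [0.454, 0.437, 0.184]] [373. 286.] [314. 178.] 88.1
  line [ 0.02479569 -0.99969256  0.44449574  0.2804443 ] -88.57916 [0.427942   0.12625833 0.15532727] [0.45706689 0.44060644 0.18755274]
scene flap_bar 0.58 655 [0.577 0.068 0.128] [[0.42, 0.016, 0.002], [0.663, 0.092, 0.173]] [509.  57.] [319.  61.] 13.6
scene flap_bar 0.28 8698 [0.585 0.203 0.135] [[0.435, 0.065, 0.021], [0.659, 0.332, 0.144]] [488. 177.] [355. 321.] 3.4
scene tray 0.66 5889 [ 0.505 -0.357  0.007] [[0.353, -0.455, -0.001], [0.661, -0.234, 0.05]] [ 486. -361.] [271. 364.] 89.6
scene cabinet 0.73 8681 [0.585 0.204 0.135] [[0.435, 0.066, 0.021], [0.659, 0.332, 0.143]] [487. 178.] [350. 320.] 2.0
scene pot 0.85 2084 [ 0.732 -0.014  0.059] [[0.687, -0.06, 0.002], [0.795, 0.047, 0.104]] [718. -29.] [161. 151.] 83.3
scene [([0.59, 0.199, 0.134], 0.59)]
top box1_c 0.23 8074 [0.537 0.196 0.133] [[0.424, 0.064, 0.027], [0.65, 0.329, 0.165]] [538. 194.] [243. 282.] 1.0
top puller_grip 0.9 654 [0.439 0.213 0.174] [[0.429, 0.126, 0.15], [0.45, 0.437, 0.179]]
[... 288 characters left out ...]
 flap_bar 0.73 8060 [0.537 0.195 0.133] [[0.424, 0.065, 0.019], [0.651, 0.329, 0.165]] [559. 216.] [286. 316.] 0.2
top tray 0.97 8237 [ 0.502 -0.359  0.003] [[0.352, -0.456, -0.002], [0.658, -0.235, 0.046]] [ 512. -358.] [256. 333.] 89.9
top cabinet 0.95 8237 [0.537 0.197 0.133] [[0.424, 0.063, 0.012], [0.652, 0.33, 0.166]] [559. 215.] [284. 320.] 0.6
top pot 0.67 1560 [ 0.754 -0.011  0.038] [[0.684, -0.062, -0.002], [0.791, 0.047, 0.1]] [759. -13.] [123. 155.] 84.4
top []
(182, 196) [93 94 91] [[0.592 0.259 0.131]]
(197, 196) [96 93 94] [[0.59  0.217 0.13 ]]
(195, 218) [94 92 92] [[0.528 0.223 0.132]]
(209, 218) [92 93 91] [[0.527 0.184 0.13 ]]
(200, 235) [194 182 168] [[0.48  0.209 0.133]]
```

View pics/t1.png

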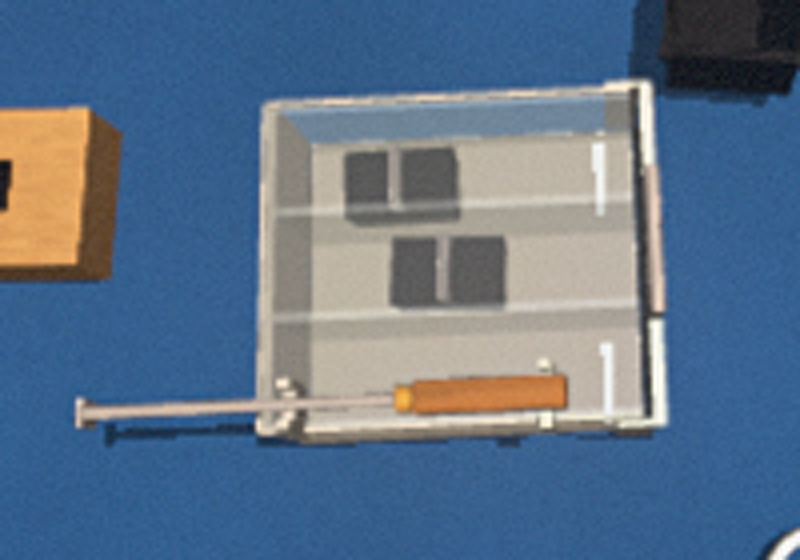

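View pics/s1.png

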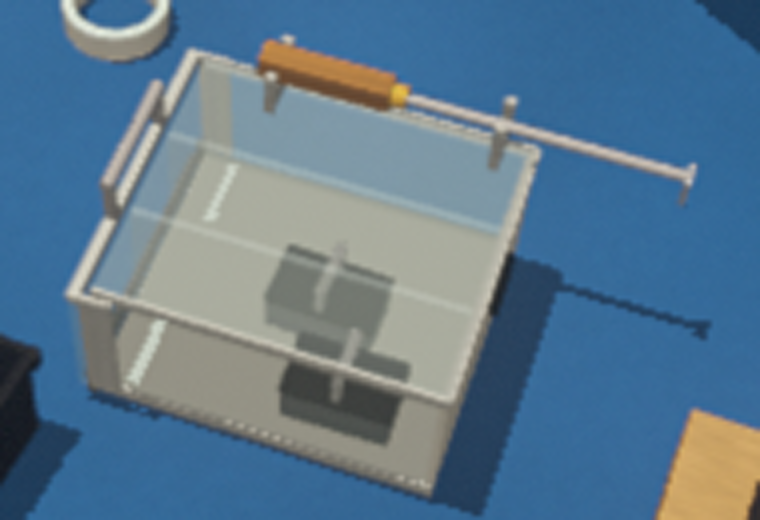

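```bash
cat >> h.py <<'E'
def plane(c,px,z):
    k=bot.calibration(c);K=k['camera_matrix'];R=k['R'];t=k['t']
    o=-R.T@t; r=R.T@np.array([(px[0]-K[0,2])/K[0,0],(px[1]-K[1,2])/K[1,1],1]); return (o+r*(z-o[2])/r[2]).round(4)
E
python3 - <<'E'
from h import *
f=lambda x,y:(x/4+90-.4,y/4+150-.4)
g=lambda x,y:(x/4+210-.4,y/4+140-.4)
print('mid bar',plane('top',f(443,268),.085),plane('scene',g(328,272),.085))
print('far bar',plane('top',f(395,178),.085),plane('scene',g(346,362),.085))
print('roof corners top', [plane('top',f(*p),.135) for p in [(264,104),(258,430),(652,85),(665,422)]])
print('roof corners scene', [plane('scene',g(*p),.135) for p in [(195,52),(538,150),(452,398),(75,292)]])
print('bar ends',plane('top',f(653,165),.168),plane('top',f(660,312),.168),plane('scene',g(158,85),.17),plane('scene',g(108,183),.17))
print('puller ends',plane('top',f(567,392),.179),plane('top',f(78,412),.175),plane('scene',g(262,52),.179))
E
```

```text
mid bar [0.5395 0.2146 0.085 ] [0.5474 0.2155 0.085 ]
far bar [0.6076 0.2493 0.085 ] [0.6161 0.2518 0.085 ]
roof corners top [array([0.6524, 0.3327, 0.135 ]), array([0.4257, 0.3315, 0.135 ]), array([0.6556, 0.0594, 0.135 ]), array([0.4205, 0.0599, 0.135 ])]
roof corners scene [array([0.4249, 0.0661, 0.135 ]), array([0.4253, 0.3317, 0.135 ]), array([0.6498, 0.3332, 0.135 ]), array([0.66  , 0.0673, 0.135 ])]
bar ends [0.5893 0.0613 0.168 ] [0.4898 0.0606 0.168 ] [0.4932 0.0636 0.17  ] [0.5888 0.0639 0.17  ]
puller ends [0.439  0.1223 0.179 ] [0.4388 0.4364 0.175 ] [0.4444 0.1254 0.179 ]
```

```bash
python3 -m crank '[[85,0.4,-0.53,0.1,0.248],[85,0.4,-0.53,0.1,0.248],[85,0.4,-0.53,0.1,0.248],[85,0.4,-0.53,0.1,0.248],[85,0.4,-0.53,0.1,0.248]]'
```

```text
clock: 2.32
tool_pos: [0.3269, 0.3518, 0.261]
tool_rot: [-0.002, 1.0, 0.0, 0.0]
wrist_force: [0.8, 1.0, -0.3]
gripper_width: 0.993
```

```bash
python3 -m crank '[[85,0.36,-0.48,0,0],[85,0.36,-0.48,0,0],[85,0.36,-0.48,0,0],[85,0.36,-0.48,0,0],[85,0.36,-0.48,0,0]]'; python3 -m crank '[[40,0.36,-0.48,0,0],[40,0.36,-0.48,0,0],[40,0.36,-0.48,0,0],[40,0.36,-0.48,0,0],[40,0.36,-0.48,0,0]]'
```

```text
clock: 2.73
tool_pos: [0.4374, 0.2042, 0.2609]
tool_rot: [-0.001, 1.0, -0.0, 0.001]
wrist_force: [-0.2, 1.1, 0.3]
gripper_width: 0.993
clock: 3.15
tool_pos: [0.5478, 0.0563, 0.2603]
tool_rot: [0.001, 1.0, -0.001, 0.001]
wrist_force: [-0.4, 0.4, -0.8]
gripper_width: 0.473
```

```bash
python3 -m crank '[[40,-0.02,0.027,-0.2,0],[40,-0.02,0.027,-0.35,0],[40,-0.02,0.027,-0.35,0],[40,-0.02,0.027,-0.35,0]]'; python3 -m crank '[[0,0,0,0,0],[0,0,0,0,0],[0,0,0,0,0],[0,0,0,0,0],[0,0,0,0,0]]'
```

```text
clock: 3.48
tool_pos: [0.5391, 0.0643, 0.1506]
tool_rot: [0.001, 1.0, -0.001, -0.003]
wrist_force: [-0.2, 0.1, 0.2]
gripper_width: 0.468
clock: 3.9
tool_pos: [0.5398, 0.0643, 0.1521]
tool_rot: [0.001, 1.0, -0.001, -0.002]
wrist_force: [-1.5, -0.9, 5.6]
gripper_width: 0.087
```

```bash
python3 -m crank '[[30,0,0,0.017,0],[30,0,0,0.017,0],[0,0,0,0.017,0],[0,0,0,0.017,0],[0,0,0,0.017,0]]';python3 -m crank '[[0,0,0,0,0],[0,0,0,0,0]]'; python3 - <<'E'
from h import *
snap('scene','s2.png')
p=cv2.imread('pics/s2.png'); cv2.imwrite('pics/s2.png',cv2.resize(p[60:260,150:400],None,fx=3,fy=3))
E
```

```text
clock: 4.32
tool_pos: [0.54, 0.0643, 0.1578]
tool_rot: [0.001, 1.0, -0.001, -0.002]
wrist_force: [-2.0, 1.1, 4.4]
gripper_width: 0.085
clock: 4.48
tool_pos: [0.54, 0.0643, 0.1578]
tool_rot: [0.001, 1.0, -0.001, -0.002]
wrist_force: [-1.0, 0.1, 2.6]
gripper_width: 0.087
```

View pics/s2.png

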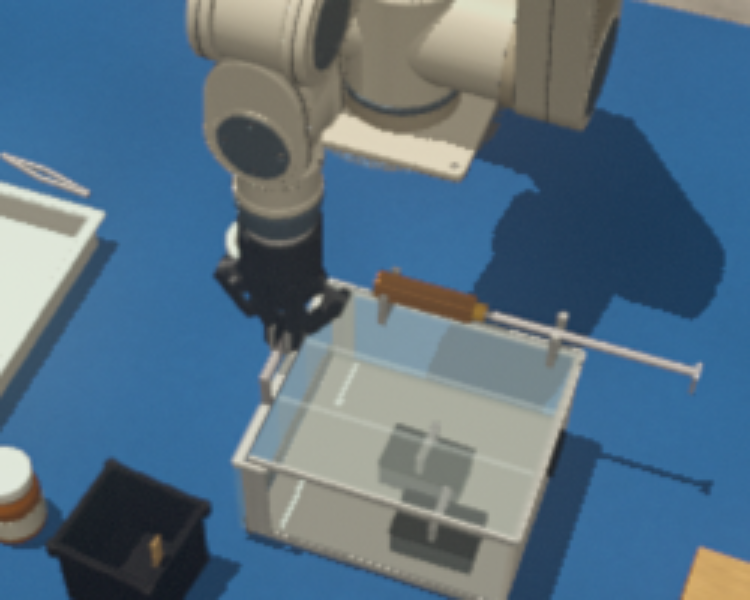

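```bash
python3 -m crank '[[0,0,-0.052,-0.003,0],[0,0,-0.104,-0.011,0],[0,0,-0.155,-0.024,0],[0,0,-0.203,-0.043,0],[0,0,-0.25,-0.067,0]]'
```

```text
clock: 4.95
tool_pos: [0.5405, -0.0113, 0.1384]
tool_rot: [0.001, 1.0, -0.001, -0.001]
wrist_force: [-0.9, 0.6, 3.7]
gripper_width: 0.081
```

```bash
python3 -m crank '[[0,0,-0.044,-0.03,0],[0,0,-0.085,-0.063,0],[0,0,-0.122,-0.1,0],[0,0,-0.155,-0.141,0],[0,0,-0.183,-0.185,0]]'
```

```text
clock: 5.37
tool_pos: [0.5407, -0.0667, 0.0822]
tool_rot: [0.001, 1.0, -0.0, -0.0]
wrist_force: [4.4, 3.4, -0.2]
gripper_width: 0.084
```

```bash
python3 -m crank '[[0,0,-0.022,-0.047,0],[0,0,-0.04,-0.096,0],[0,0,-0.053,-0.146,0],[0,0,-0.061,-0.198,0],[0,0,-0.064,-0.25,0]]';  python3 -m crank '[[0,0,0,0,0]]'
```

```text
clock: 5.78
tool_pos: [0.5423, -0.084, 0.0087]
tool_rot: [0.0, 1.0, 0.002, 0.002]
wrist_force: [-13.4, 30.7, 90.0]
gripper_width: 0.077
clock: 5.87
tool_pos: [0.5429, -0.0836, 0.0084]
tool_rot: [-0.0, 1.0, 0.003, 0.003]
wrist_force: [-1.0, -4.8, -3.5]
gripper_width: 0.079
```

```bash
python3 -m crank '[[30,0,0,0,0],[30,0,0,0,0],[40,0,0,0.1,0],[40,0,0,0.3,0],[85,0,0,0.5,0]]'; python3 - <<'E'
from h import *
snap('scene','s3.png')
for c in ['scene','top']:
    if c=='top': snap('top','t3.png')
    print([(np.round(x['centre'],3).tolist(),round(x['confidence'],2)) for x in bot.place_of('flap_bar',c)])
p=cv2.imread('pics/s3.png'); cv2.imwrite('pics/s3.png',cv2.resize(p[60:260,150:400],None,fx=3,fy=3))
E
```

```text
clock: 6.28
tool_pos: [0.5417, -0.0835, 0.1218]
tool_rot: [-0.0, 1.0, 0.003, 0.001]
wrist_force: [1.8, -0.7, 0.5]
gripper_width: 0.593
[([0.548, -0.085, 0.016], 0.72)]
[([0.544, -0.083, 0.017], 0.89)]
```

View pics/s3.png

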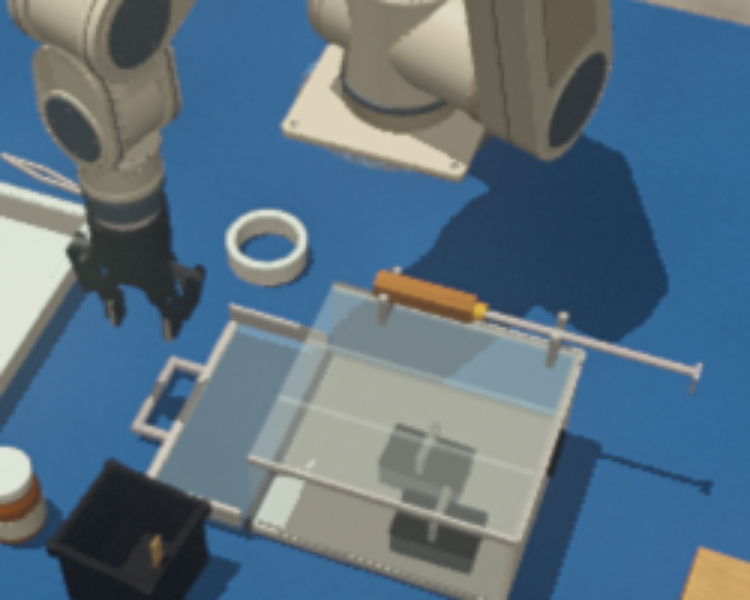

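```bash
python3 -c "
from h import *
s=bot.get_state();print(s['q'].round(3))"; python3 -m crank '[[85,0,0,0.2,0],[85,-0.1,0.2,0.4,0],[85,-0.2,0.4,0.4,0.16],[85,-0.3,0.5,0.4,0.3],[85,-0.34,0.6,0.4,0.4]]';python3 -c "
from h import *
s=bot.get_state();print(s['q'].round(3))"
```

```text
[-0.309  0.308 -0.193  1.064  0.006 -0.31 ]
clock: 6.9
tool_pos: [0.4703, 0.0439, 0.2304]
tool_rot: [-0.189, 0.982, 0.003, 0.002]
wrist_force: [0.9, 0.6, -0.1]
gripper_width: 1.0
[-0.089  0.124 -0.154  1.29   0.007 -0.469]
```

```bash
python3 -m crank '[[85,-0.1,0.1,0,0.08],[85,-0.1,0.2,0,0.16],[85,-0.1,0.3,0,0.24],[85,-0.1,0.4,0,0.32],[85,-0.1,0.45,0,0.4]]';python3 -m crank '[[85,0,0,0,0.08],[85,0,0,0,0.16],[85,0,0,0,0.24],[85,0,0,0,0.3],[85,0,0,0,0.36]]'; python3 -m crank '[[85,0,0,0,0]]'
```

```text
clock: 7.32
tool_pos: [0.4393, 0.1813, 0.2288]
tool_rot: [-0.483, 0.876, 0.004, 0.0]
wrist_force: [0.0, 0.0, -0.7]
gripper_width: 0.999
clock: 7.73
tool_pos: [0.4387, 0.1812, 0.2269]
tool_rot: [0.71, -0.704, -0.005, 0.002]
wrist_force: [0.6, 0.1, -1.5]
gripper_width: 0.992
clock: 7.82
tool_pos: [0.4383, 0.181, 0.2253]
tool_rot: [0.712, -0.703, -0.006, 0.004]
wrist_force: [-0.0, -0.1, 0.9]
gripper_width: 0.993
```

```bash
python3 -m crank '[[55,0.006,-0.005,-0.1,-0.008],[55,0.006,-0.005,-0.2,-0.008],[55,0.006,-0.005,-0.24,-0.008],[55,0.006,-0.005,-0.24,-0.008],[55,0.006,-0.005,-0.24,-0.008]]';python3 -c "
from h import *
snap('top','t4.png')
p=cv2.imread('pics/t4.png'); cv2.imwrite('pics/t4.png',cv2.resize(p[150:290,90:290],None,fx=4,fy=4))"
```

```text
clock: 8.23
tool_pos: [0.4395, 0.1793, 0.1523]
tool_rot: [-0.706, 0.708, 0.006, -0.005]
wrist_force: [0.0, 0.1, 0.5]
gripper_width: 0.645
```

View pics/t4.png

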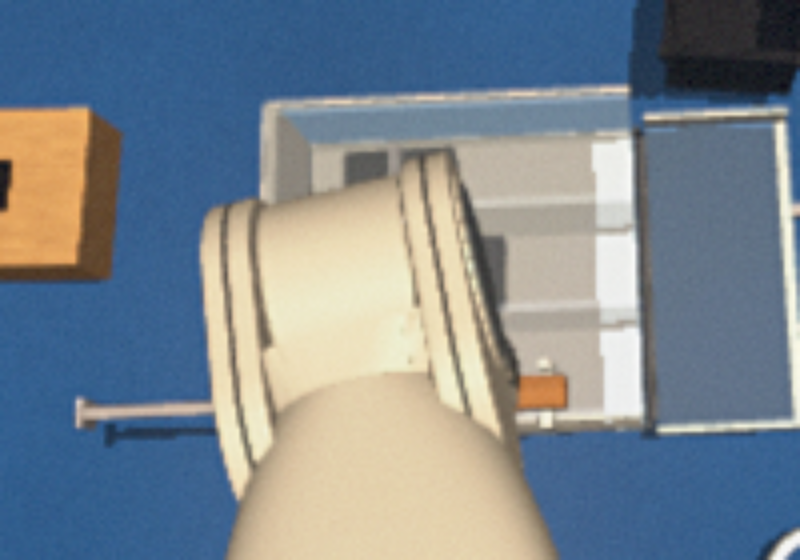

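Arm hides the grasp, but the handle is still aligned. Close.

```bash
python3 -m crank '[[0,0,0,0,0],[0,0,0,0,0],[0,0,0,0,0],[0,0,0,0,0],[0,0,0,0,0]]';python3 -m crank '[[0,0,0,0,0],[0,0,0,0.05,0],[0,0,0,0.1,0],[0,0,0,0.15,0],[0,0,0,0.15,0]]'
```

```text
clock: 8.7
tool_pos: [0.4407, 0.1796, 0.1543]
tool_rot: [-0.706, 0.708, 0.005, -0.003]
wrist_force: [-0.2, 0.1, 6.3]
gripper_width: 0.248
clock: 9.12
tool_pos: [0.4416, 0.1797, 0.2016]
tool_rot: [-0.706, 0.708, 0.004, -0.002]
wrist_force: [0.6, 0.1, -1.4]
gripper_width: 0.24
```

```bash
python3 -m crank '[[0,0,-0.1,0.03,0],[0,0,-0.2,0.03,0],[0,0.05,-0.32,0.03,0],[0,0.1,-0.44,0.03,0],[0,0.15,-0.56,0.03,0]]';python3 -m crank '[[0,0.05,-0.12,0,0],[0,0.1,-0.24,0,0],[0,0.15,-0.36,0,0],[0,0.19,-0.48,0,0],[0,0.19,-0.6,0,0]]';python3 -m crank '[[0,0,-0.12,0,0],[0,0,-0.18,0,0],[0,0,-0.18,0,0],[0,0,-0.18,0,0]]'
python3 - <<'E'
from h import *
snap('top','t5.png');snap('scene','s5.png')
for c in ['scene','top']:
  for q in ['puller_grip','puller_hook','box1_c']:
    print(q,[(np.round(x['centre'],3).tolist(),round(x['confidence'],2)) for x in bot.place_of(q,c)])
p=cv2.imread('pics/s5.png'); cv2.imwrite('pics/s5.png',cv2.resize(p[60:260,150:400],None,fx=3,fy=3))
p=cv2.imread('pics/t5.png'); cv2.imwrite('pics/t5.png',cv2.resize(p[120:320,130:380],None,fx=3,fy=3))
E
```

```text
clock: 9.53
tool_pos: [0.4865, 0.0103, 0.2099]
tool_rot: [-0.707, 0.707, 0.004, -0.002]
wrist_force: [0.9, 0.6, -1.9]
gripper_width: 0.244
clock: 9.95
tool_pos: [0.5448, -0.1718, 0.2082]
tool_rot: [-0.707, 0.707, 0.005, -0.002]
wrist_force: [0.1, 0.7, -1.8]
gripper_width: 0.241
clock: 10.28
tool_pos: [0.5443, -0.2266, 0.2068]
tool_rot: [-0.706, 0.708, 0.006, -0.002]
wrist_force: [0.0, 0.6, -2.3]
gripper_width: 0.246
puller_grip [([0.543, -0.232, 0.219], 0.7)]
puller_hook [([0.546, 0.033, 0.213], 0.67)]
box1_c []
puller_grip []
puller_hook [([0.544, 0.03, 0.213], 0.85)]
box1_c []
```

View pics/s5.png

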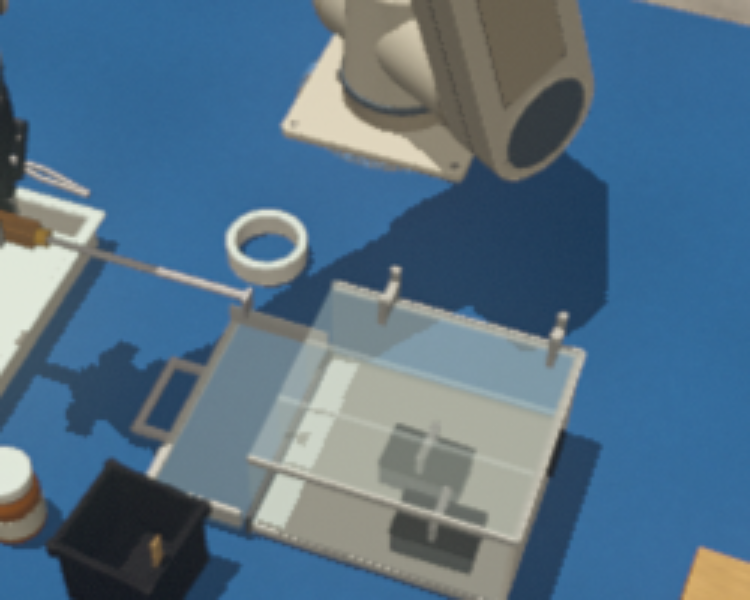

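View pics/t5.png

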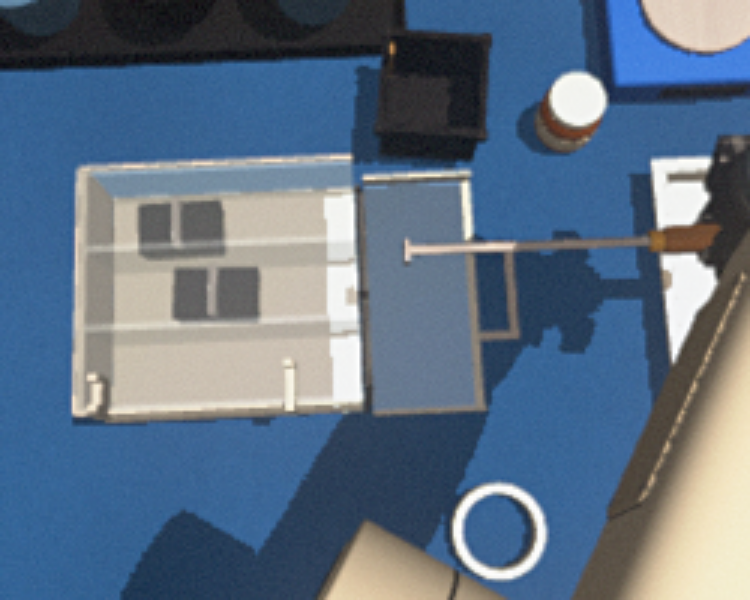

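```bash
python3 -m crank '[[0,-0.005,0,-0.1,0],[0,-0.005,0,-0.2,0],[0,-0.005,0,-0.3,0],[0,-0.005,0,-0.35,0],[0,-0.005,0,-0.35,0]]'
python3 - <<'E'
from h import *
p,d=snap('scene','s6.png');p2,d2=snap('top','t6.png')
for c,dd in [('scene',d),('top',d2)]:
    for q in ['puller_hook','puller_grip']: print(q,[(np.round(x['centre'],3).tolist(),round(x['confidence'],2)) for x in bot.place_of(q,c)])
    r=bot.trace('puller_hook',c)
    if r:
        P=cloud(c,r[0]['pixels'],dd); P=P[(P[:,2]>.06)&(abs(P[:,0]-.543)<.02)]
        for a,b in [(-.13,-.1),(-.1,-.07),(-.07,-.04),(-.04,-.01),(-.01,.02),(.02,.04)]:
            S=P[(P[:,1]>a)&(P[:,1]<b)]; print(a,len(S),np.median(S,0).round(4) if len(S) else '')
E
```

```text
clock: 11.1
tool_pos: [0.5417, -0.2236, 0.1001]
tool_rot: [0.707, -0.707, -0.007, 0.002]
wrist_force: [0.1, 0.8, -0.9]
gripper_width: 0.244
puller_hook [([0.543, 0.034, 0.106], 0.66), ([0.51, -0.348, 0.002], 0.65)]
puller_grip [([0.541, -0.232, 0.111], 0.64)]
-0.13 19 [ 0.5421 -0.114   0.1192]
-0.1 17 [ 0.5427 -0.0868  0.1185]
-0.07 9 [ 0.5413 -0.0624  0.1188]
-0.04 25 [ 0.542  -0.0239  0.1174]
-0.01 24 [0.5425 0.0049 0.1186]
0.02 22 [0.5422 0.0345 0.1177]
puller_hook [([0.721, -0.157, -0.002], 0.71), ([0.541, 0.034, 0.107], 0.66)]
puller_grip [([0.546, -0.234, 0.116], 0.83), ([0.543, -0.081, 0.017], 0.28)]
-0.13 24 [ 0.5397 -0.1109  0.1174]
-0.1 32 [ 0.5408 -0.086   0.1169]
-0.07 29 [ 0.5398 -0.0523  0.1159]
-0.04 30 [ 0.5402 -0.0253  0.1178]
-0.01 9 [ 0.5407 -0.0071  0.1171]
0.02 10 [0.5394 0.0278 0.1159]
```

```bash
python3 -m crank '[[0,0.003,0.08,0.004,0],[0,0.003,0.16,0.004,0],[0,0.003,0.24,0.004,0],[0,0.003,0.32,0.004,0],[0,0.003,0.36,0.004,0]]'; python3 -m crank '[[0,0,0.08,0.003,0],[0,0,0.16,0.003,0],[0,0,0.24,0.003,0],[0,0,0.285,0.003,0],[0,0,0.285,0.003,0]]'
python3 - <<'E'
from h import *
snap('top','t7.png');snap('scene','s7.png')
p=cv2.imread('pics/s7.png'); cv2.imwrite('pics/s7.png',cv2.resize(p[140:260,220:380],None,fx=5,fy=5))
p=cv2.imread('pics/t7.png'); cv2.imwrite('pics/t7.png',cv2.resize(p[150:270,140:300],None,fx=5,fy=5))
E
```

```text
clock: 11.92
tool_pos: [0.5446, -0.1151, 0.1065]
tool_rot: [0.708, -0.707, -0.004, 0.001]
wrist_force: [0.0, 0.2, -1.8]
gripper_width: 0.242
clock: 12.33
tool_pos: [0.5447, -0.0276, 0.1078]
tool_rot: [0.708, -0.706, -0.003, 0.001]
wrist_force: [-0.8, 0.2, -3.5]
gripper_width: 0.249
```

View pics/s7.png

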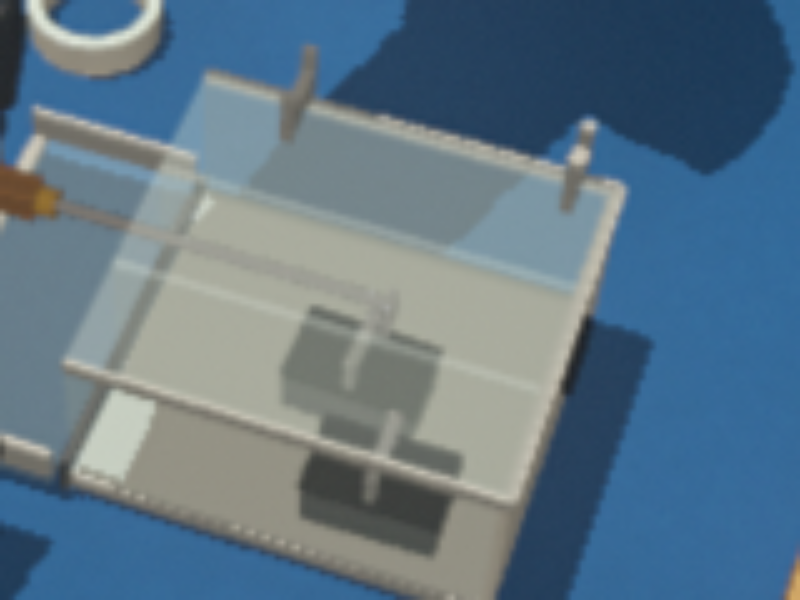

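View pics/t7.png

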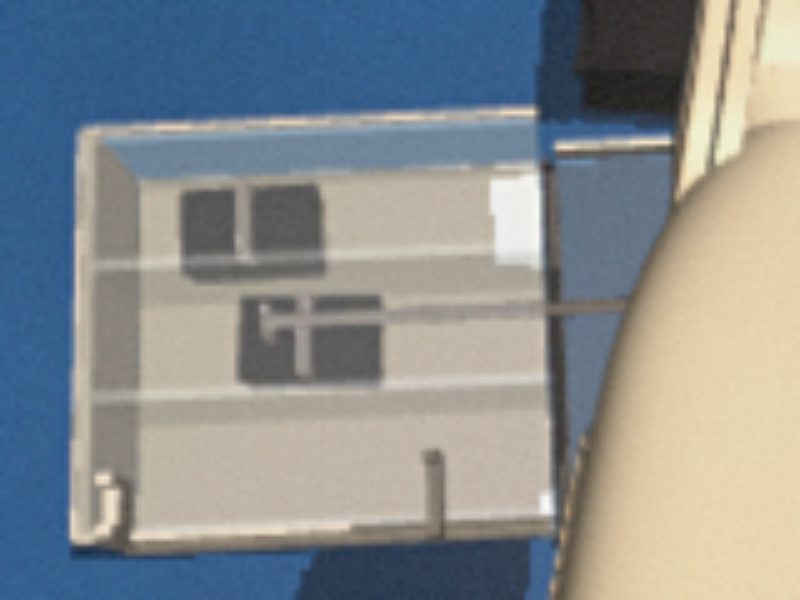

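```bash
python3 -m crank '[[0,0,0,-0.03,0],[0,0,0,-0.06,0],[0,0,0,-0.088,0],[0,0,0,-0.088,0]]'; python3 -m crank '[[0,0,0,0,0]]'
```

```text
clock: 12.77
tool_pos: [0.5437, -0.0302, 0.0788]
tool_rot: [0.708, -0.707, -0.005, 0.002]
wrist_force: [-0.3, 0.2, -1.4]
gripper_width: 0.247
clock: 12.85
tool_pos: [0.5434, -0.0306, 0.0781]
tool_rot: [0.707, -0.707, -0.005, 0.002]
wrist_force: [-0.2, 0.2, -1.8]
gripper_width: 0.245
```

```bash
python3 -m crank '[[0,0,-0.03,0.006,0],[0,0,-0.06,0.006,0],[0,0,-0.1,0.006,0],[0,0,-0.15,0.006,0],[0,0,-0.2,0.006,0]]'; python3 -c "
from h import *
snap('top','t8.png')
p=cv2.imread('pics/t8.png'); cv2.imwrite('pics/t8.png',cv2.resize(p[150:270,140:300],None,fx=5,fy=5))"
```

```text
clock: 13.27
tool_pos: [0.5436, -0.0922, 0.0802]
tool_rot: [0.707, -0.707, -0.005, 0.002]
wrist_force: [0.0, 1.1, -1.6]
gripper_width: 0.253
```

View pics/t8.png

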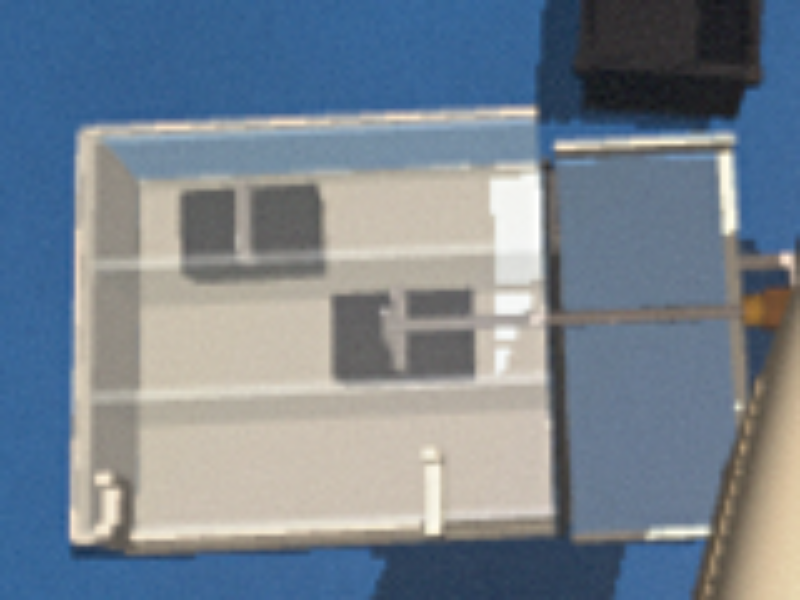

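```bash
python3 -m crank '[[0,0,-0.05,0.003,0],[0,0,-0.1,0.003,0],[0,0,-0.15,0.003,0],[0,0,-0.2,0.003,0],[0,0,-0.25,0.003,0]]';python3 -m crank '[[0,0,-0.05,0.003,0],[0,0,-0.1,0.003,0],[0,0,-0.15,0.003,0],[0,0,-0.2,0.003,0],[0,0,-0.225,0.003,0]]';python3 -m crank '[[0,0,0,0,0],[0,0,0,0,0]]'; python3 -c "
from h import *
snap('top','t9.png');snap('scene','s9.png')
for c in ['scene','top']: print([(np.round(x['centre'],3).tolist(),round(x['confidence'],2)) for x in bot.place_of('box1_c',c)])
p=cv2.imread('pics/t9.png'); cv2.imwrite('pics/t9.png',cv2.resize(p[150:270,140:300],None,fx=5,fy=5))
p=cv2.imread('pics/s9.png'); cv2.imwrite('pics/s9.png',cv2.resize(p[60:260,150:400],None,fx=3,fy=3))"
```

```text
clock: 13.73
tool_pos: [0.5438, -0.1713, 0.0812]
tool_rot: [-0.707, 0.708, 0.004, -0.003]
wrist_force: [0.2, 0.4, -3.3]
gripper_width: 0.246
clock: 14.15
tool_pos: [0.5438, -0.2411, 0.0821]
tool_rot: [-0.706, 0.708, 0.004, -0.003]
wrist_force: [0.2, -0.6, -2.2]
gripper_width: 0.246
clock: 14.32
tool_pos: [0.5437, -0.2417, 0.0818]
tool_rot: [-0.706, 0.708, 0.004, -0.003]
wrist_force: [0.2, 0.1, -3.1]
gripper_width: 0.246
[]
[([0.722, -0.156, -0.001], 0.62)]
```

View pics/t9.png

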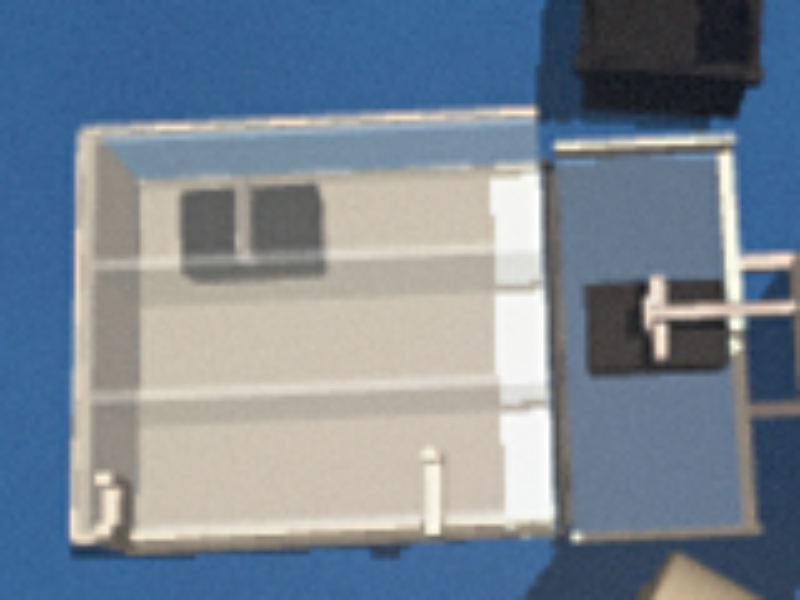

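View pics/s9.png

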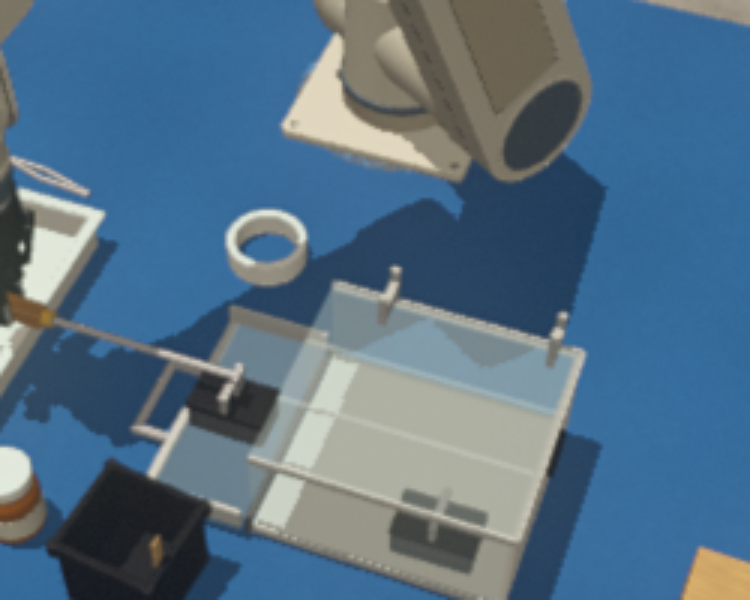

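```bash
python3 -m crank '[[0,0,0.012,0,0],[0,0,0.012,0.05,0],[0,0,0.012,0.1,0],[0,0.1,0.012,0.1,0],[0,0.2,0.012,0.08,0]]';python3 -m crank '[[0,0.05,0,0,0],[0,0.05,0,0,0],[0,0.05,0,0,0]]'
```

```text
clock: 14.93
tool_pos: [0.6049, -0.2366, 0.1091]
tool_rot: [-0.706, 0.708, 0.002, -0.002]
wrist_force: [1.1, -1.3, -1.0]
gripper_width: 0.245
clock: 15.18
tool_pos: [0.6203, -0.2356, 0.1087]
tool_rot: [-0.707, 0.707, 0.002, -0.002]
wrist_force: [-0.3, 0.4, -1.7]
gripper_width: 0.246
```

```bash
python3 - <<'E'
from h import *
for c,f in [('scene','s10.png'),('top','t10.png')]:
    p,dd=snap(c,f)
    print([(np.round(x['centre'],3).tolist(),round(x['confidence'],2)) for x in bot.place_of('puller_hook',c)])
    r=bot.trace('puller_hook',c)
    if r:
        P=cloud(c,r[0]['pixels'],dd); P=P[(P[:,2]>.06)&(abs(P[:,0]-.61)<.03)]
        for a,b in [(-.13,-.1),(-.1,-.07),(-.07,-.04),(-.04,-.01),(-.01,.02),(.02,.04)]:
            S=P[(P[:,1]>a)&(P[:,1]<b)]; print(a,len(S),np.median(S,0).round(4) if len(S) else '')
E
```

```text
[([0.621, 0.024, 0.108], 0.69)]
-0.13 25 [ 0.6201 -0.1178  0.1254]
-0.1 20 [ 0.6206 -0.0834  0.126 ]
-0.07 29 [ 0.6213 -0.0547  0.1252]
-0.04 15 [ 0.6205 -0.0274  0.125 ]
-0.01 13 [0.6211 0.009  0.1261]
0.02 15 [0.6231 0.0247 0.1212]
[([0.62, 0.02, 0.114], 0.58)]
-0.13 28 [ 0.6162 -0.1133  0.124 ]
-0.1 31 [ 0.6175 -0.0848  0.1229]
-0.07 25 [ 0.6164 -0.0531  0.1231]
-0.04 33 [ 0.6168 -0.0251  0.1232]
-0.01 17 [6.169e-01 2.000e-04 1.239e-01]
0.02 9 [0.6188 0.0229 0.1237]
```

```bash
python3 -m crank '[[0,-0.02,0,-0.018,0],[0,-0.02,0.06,-0.018,0],[0,-0.02,0.14,-0.018,0],[0,-0.02,0.22,-0.018,0],[0,-0.02,0.3,-0.018,0]]'; python3 -m crank '[[0,0,0.08,0,0],[0,0,0.16,0,0],[0,0,0.24,0,0],[0,0,0.32,0,0],[0,0,0.36,0,0]]'
```

```text
clock: 15.9
tool_pos: [0.6128, -0.1455, 0.1043]
tool_rot: [-0.706, 0.708, 0.002, -0.002]
wrist_force: [1.3, 0.4, -1.7]
gripper_width: 0.246
clock: 16.32
tool_pos: [0.6121, -0.0346, 0.1047]
tool_rot: [-0.706, 0.708, 0.002, -0.002]
wrist_force: [-0.0, -0.0, -1.9]
gripper_width: 0.242
```

```bash
python3 -m crank '[[0,0,0.07,0,0],[0,0,0.13,0,0],[0,0,0.13,0,0],[0,0,0.13,0,0]]'
python3 - <<'E'
from h import *
snap('top','t11.png');snap('scene','s11.png')
p=cv2.imread('pics/s11.png'); p=cv2.resize(p[140:260,220:380],None,fx=3,fy=3)
q=cv2.imread('pics/t11.png'); q=cv2.resize(q[150:270,140:260],None,fx=3,fy=3)
cv2.imwrite('pics/m11.png',np.hstack([p,q])[:, :800])
E
```

```text
clock: 16.65
tool_pos: [0.6119, 0.0051, 0.105]
tool_rot: [-0.707, 0.707, 0.002, -0.002]
wrist_force: [-0.5, -1.1, -1.1]
gripper_width: 0.243
```

View pics/m11.png

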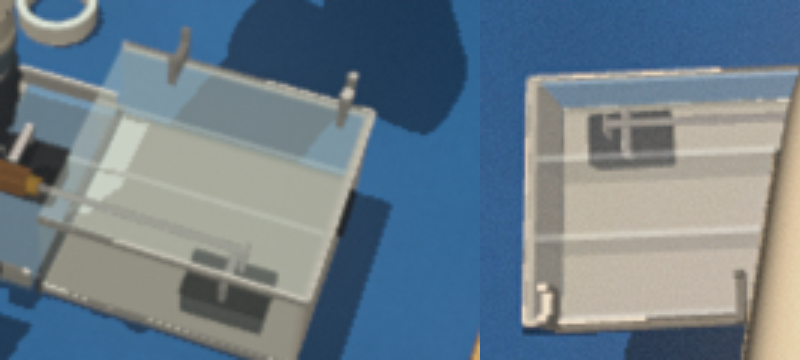

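```bash
python3 -c "
from h import *
f=lambda x,y:(x/5+140-.4,y/5+150-.4)
print(plane('top',f(659,275),.084),plane('top',f(659,360),.084))"; python3 -m crank '[[0,0,0,-0.03,0],[0,0,0,-0.06,0],[0,0,0,-0.085,0],[0,0,0,-0.085,0]]'; python3 -m crank '[[0,0,0,0,0]]'
```

```text
[0.567  0.0082 0.084 ] [0.5172 0.0108 0.084 ]
clock: 17.08
tool_pos: [0.6109, 0.0034, 0.0768]
tool_rot: [-0.706, 0.708, 0.003, -0.003]
wrist_force: [0.3, 0.3, -2.9]
gripper_width: 0.247
clock: 17.17
tool_pos: [0.6107, 0.0031, 0.0762]
tool_rot: [-0.706, 0.708, 0.004, -0.003]
wrist_force: [-0.7, -0.0, -2.6]
gripper_width: 0.244
```

```bash
python3 -m crank '[[0,0,-0.02,0.012,0],[0,0,-0.05,0.012,0],[0,0,-0.1,0.012,0],[0,0,-0.15,0.012,0],[0,0,-0.2,0.012,0]]'; python3 -m crank '[[0,0,-0.05,0.003,0],[0,0,-0.1,0.003,0],[0,0,-0.15,0.003,0],[0,0,-0.2,0.003,0],[0,0,-0.25,0.003,0]]'; python3 -c "
from h import *
snap('top','t12.png')
p=cv2.imread('pics/t12.png'); cv2.imwrite('pics/t12.png',cv2.resize(p[150:270,140:300],None,fx=5,fy=5))"
```

```text
clock: 17.58
tool_pos: [0.6108, -0.0588, 0.0801]
tool_rot: [-0.706, 0.708, 0.003, -0.003]
wrist_force: [0.5, 1.1, -1.4]
gripper_width: 0.242
clock: 18.0
tool_pos: [0.6107, -0.1355, 0.081]
tool_rot: [-0.706, 0.709, 0.003, -0.003]
wrist_force: [-0.3, 0.5, -1.3]
gripper_width: 0.244
```

View pics/t12.png

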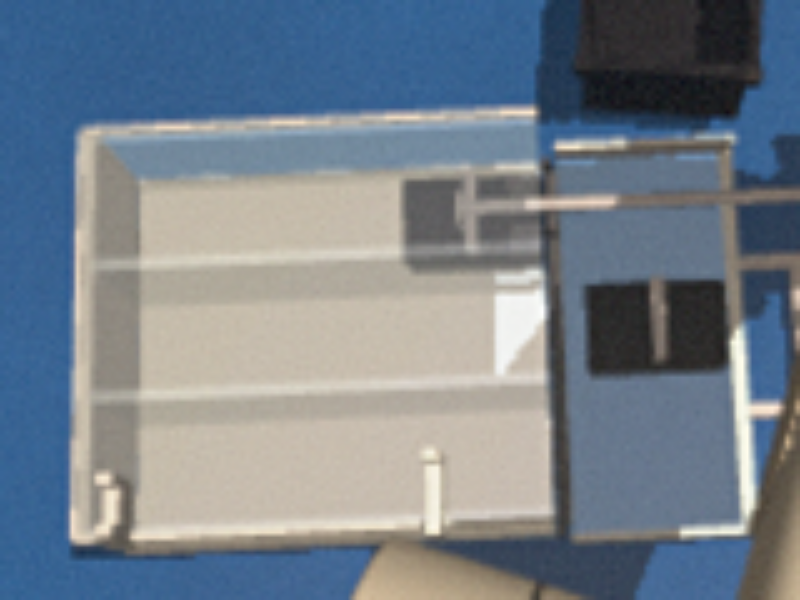

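Box 2 is hooked and coming, box 1 stands on the flap. Remaining −0.107 m.

```bash
python3 -m crank '[[0,0,-0.05,0.003,0],[0,0,-0.1,0.003,0],[0,0,-0.15,0.003,0],[0,0,-0.2,0.003,0],[0,0,-0.25,0.003,0]]'; python3 -m crank '[[0,0,-0.05,0.003,0],[0,0,-0.09,0.003,0],[0,0,-0.11,0.003,0],[0,0,-0.11,0.003,0]]'; python3 -c "
from h import *
snap('top','t13.png')
p=cv2.imread('pics/t13.png'); cv2.imwrite('pics/t13.png',cv2.resize(p[150:270,140:300],None,fx=5,fy=5))"
```

```text
clock: 18.47
tool_pos: [0.6107, -0.2146, 0.0817]
tool_rot: [-0.705, 0.709, 0.003, -0.004]
wrist_force: [0.1, 1.0, -2.8]
gripper_width: 0.247
clock: 18.8
tool_pos: [0.6107, -0.2493, 0.0824]
tool_rot: [-0.704, 0.71, 0.003, -0.004]
wrist_force: [0.4, 0.2, -2.4]
gripper_width: 0.248
```

View pics/t13.png

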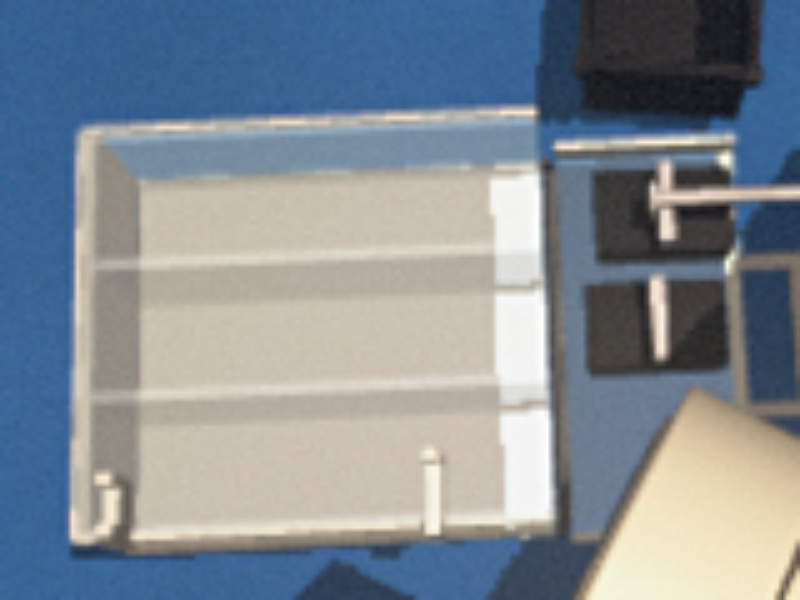

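```bash
python3 -m crank '[[0,0,0.015,0,0],[0,0,0.015,0.08,0],[0,0,0.015,0.2,0],[0,0,0.015,0.33,0],[0,0,0.015,0.46,0]]';python3 -m crank '[[0,-0.13,0,0.03,0],[0,-0.26,0,0.03,0],[0,-0.39,0.02,0.03,0],[0,-0.5,0.1,0.03,0],[0,-0.55,0.2,0.03,0]]';python3 -m crank '[[0,0,0.13,0.0,0],[0,0,0.26,0.0,0],[0,0,0.39,0,0],[0,0,0.5,0,0],[0,0,0.6,0,0]]'
```

```text
clock: 19.27
tool_pos: [0.6103, -0.2421, 0.2219]
tool_rot: [-0.705, 0.709, 0.004, -0.004]
wrist_force: [0.6, -0.2, -2.2]
gripper_width: 0.245
clock: 19.68
tool_pos: [0.4418, -0.1812, 0.231]
tool_rot: [-0.704, 0.71, 0.004, -0.004]
wrist_force: [1.1, -0.1, -1.3]
gripper_width: 0.246
clock: 20.1
tool_pos: [0.4408, 0.0017, 0.2314]
tool_rot: [-0.705, 0.709, 0.003, -0.004]
wrist_force: [0.7, -0.2, -2.0]
gripper_width: 0.247
```

```bash
python3 -m crank '[[0,0,0.12,0.0,0.003],[0,0,0.24,0.0,0.003],[0,0,0.36,0,0.003],[0,0,0.48,0,0.003],[0,0,0.58,0,0.003]]';python3 -m crank '[[0,0,0.015,-0.06,0],[0,0,0.015,-0.1,0],[0,0,0.015,-0.1,0]]'
python3 - <<'E'
from h import *
for c,f in [('scene','s14.png'),('top','t14.png')]:
    p,dd=snap(c,f)
    print([(np.round(x['centre'],3).tolist(),round(x['confidence'],2)) for x in bot.place_of('puller_hook',c)])
    r=bot.trace('puller_hook',c)
    if r:
        P=cloud(c,r[0]['pixels'],dd); P=P[(P[:,2]>.15)&(abs(P[:,0]-.44)<.03)]
        for a in np.arange(.22,.44,.03):
            S=P[(P[:,1]>a)&(P[:,1]<a+.03)]; print(a.round(2),len(S),np.median(S,0).round(4) if len(S) else '')
E
```

```text
clock: 20.52
tool_pos: [0.4395, 0.1788, 0.2318]
tool_rot: [0.707, -0.707, -0.003, 0.003]
wrist_force: [0.2, 0.3, -1.8]
gripper_width: 0.247
clock: 20.77
tool_pos: [0.4374, 0.1846, 0.1999]
tool_rot: [0.709, -0.706, -0.004, 0.005]
wrist_force: [-0.8, -0.0, -1.2]
gripper_width: 0.245
[([0.437, 0.444, 0.202], 0.92)]
0.22 66 [0.4414 0.2286 0.2198]
0.25 12 [0.4395 0.2707 0.217 ]
0.28 28 [0.4392 0.295  0.2161]
0.31 23 [0.4389 0.3231 0.2174]
0.34 17 [0.4388 0.3519 0.2156]
0.37 0 
0.4 8 [0.4382 0.425  0.2164]
0.43 10 [0.4371 0.4371 0.2155]
[([0.438, 0.441, 0.206], 0.76), ([0.509, -0.352, 0.0], 0.31)]
0.22 0 
0.25 0 
0.28 0 
0.31 0 
0.34 0 
0.37 0 
0.4 9 [0.4367 0.4256 0.2165]
0.43 31 [0.4349 0.4396 0.216 ]
```

```bash
python3 -m crank '[[0,0.01,-0.015,-0.03,-0.004],[0,0.01,-0.015,-0.06,-0.004],[0,0.01,-0.015,-0.06,-0.004],[0,0.01,-0.015,-0.06,-0.004]]'
python3 - <<'E'
from h import *
for c,f in [('scene','s15.png'),('top','t15.png')]:
    p,dd=snap(c,f)
    r=bot.trace('puller_hook',c)
    if r:
        P=cloud(c,r[0]['pixels'],dd); P=P[(P[:,2]>.14)&(abs(P[:,0]-.44)<.03)]
        for a in [.25,.28,.31,.34,.4,.43]:
            S=P[(P[:,1]>a)&(P[:,1]<a+.03)]; print(a,len(S),np.median(S,0).round(4) if len(S) else '')
p=cv2.imread('pics/s15.png'); cv2.imwrite('pics/s15.png',cv2.resize(p[120:220,260:400],None,fx=5,fy=5))
E
```

```text
clock: 21.4
tool_pos: [0.4425, 0.1781, 0.1838]
tool_rot: [-0.705, 0.71, 0.003, -0.003]
wrist_force: [-0.2, -0.3, -1.4]
gripper_width: 0.246
0.25 30 [0.4446 0.2657 0.2007]
0.28 29 [0.4455 0.2963 0.2009]
0.31 31 [0.4441 0.3254 0.2003]
0.34 32 [0.4447 0.3554 0.1999]
0.4 33 [0.4459 0.4154 0.2007]
0.43 20 [0.4476 0.4363 0.1987]
0.25 0 
0.28 0 
0.31 0 
0.34 7 [0.4408 0.3676 0.2   ]
0.4 39 [0.4424 0.4158 0.1985]
0.43 23 [0.4429 0.4352 0.1978]
```

View pics/s15.png

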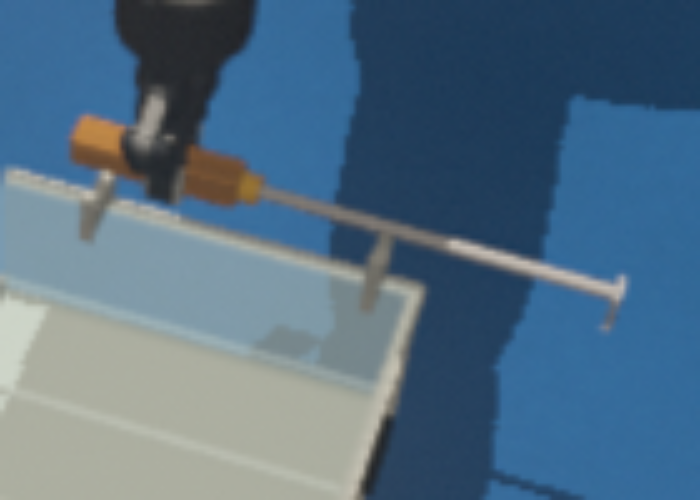

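```bash
python3 -m crank '[[0,-0.006,0.005,-0.03,0.002],[0,-0.006,0.005,-0.06,0.002],[0,-0.006,0.005,-0.085,0.002],[0,-0.006,0.005,-0.09,0.002],[0,-0.006,0.005,-0.09,0.002]]'; python3 -m crank '[[0,0,0,0,0]]'
```

```text
clock: 22.02
tool_pos: [0.4407, 0.18, 0.1569]
tool_rot: [-0.706, 0.708, 0.003, -0.003]
wrist_force: [-0.7, -0.5, -1.7]
gripper_width: 0.247
clock: 22.1
tool_pos: [0.4407, 0.18, 0.1568]
tool_rot: [-0.706, 0.708, 0.003, -0.003]
wrist_force: [-0.3, -0.5, -1.5]
gripper_width: 0.243
```

```bash
python3 -m crank '[[0,0,0,-0.008,0],[0,0,0,-0.008,0],[55,0,0,-0.008,0],[55,0,0,-0.008,0],[55,0,0,-0.008,0]]'; python3 -m crank '[[60,0,0,0.02,0],[70,0,0,0.1,0],[85,0,0,0.25,0],[85,0,0,0.25,0]]'
python3 - <<'E'
from h import *
p,d=snap('scene','s16.png'); print([(np.round(x['centre'],3).tolist(),round(x['confidence'],2)) for x in bot.place_of('puller_hook','scene')])
p=cv2.imread('pics/s16.png'); cv2.imwrite('pics/s16.png',cv2.resize(p[120:270,190:400],None,fx=3.7,fy=3.7))
E
```

```text
clock: 22.52
tool_pos: [0.4409, 0.18, 0.1547]
tool_rot: [-0.706, 0.708, 0.003, -0.003]
wrist_force: [-0.4, 0.7, 0.2]
gripper_width: 0.642
clock: 22.85
tool_pos: [0.4426, 0.1805, 0.2359]
tool_rot: [-0.706, 0.708, 0.001, 0.0]
wrist_force: [1.3, -0.3, 0.2]
gripper_width: 0.993
[([0.442, 0.438, 0.156], 0.81)]
```

View pics/s16.png

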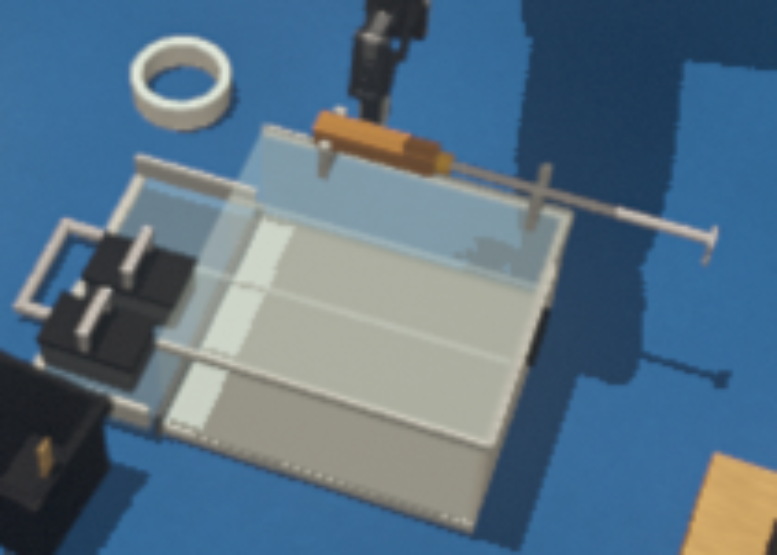

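```bash
cat >> h.py <<'E'
def bars(xr=(.42,.67),yr=(-.08,.065),zr=(.07,.1)):
    for c in ['scene','top']:
        p,d=bot.read_camera(c); v,u=np.nonzero(d>0); P=world(c,np.c_[u,v],d[v,u])
        m=(P[:,2]>zr[0])&(P[:,2]<zr[1])&(P[:,0]>xr[0])&(P[:,0]<xr[1])&(P[:,1]>yr[0])&(P[:,1]<yr[1])
        im=np.zeros(d.shape,np.uint8); im[v[m],u[m]]=1
        n,l=cv2.connectedComponents(im)
        L=l[v,u]
        for i in range(1,n):
            S=P[(L==i)&m]
            if len(S)>8:
                r=cv2.minAreaRect((S[:,:2]*1000).astype(np.float32)); print(c,len(S),S.mean(0).round(4),np.round(r[1]),round(r[2],1),np.percentile(S[:,0],[3,97]).round(3),S[:,2].max().round(3))
E
python3 -c "
from h import *
bars()"; python3 -m crank '[[85,0.05,-0.08,0,-0.08],[85,0.1,-0.16,0,-0.16],[85,0.15,-0.24,0,-0.24],[85,0.2,-0.3,0,-0.32],[85,0.25,-0.38,0,-0.4]]'; python3 -m crank '[[85,0.08,-0.08,0,-0.08],[85,0.08,-0.16,0,-0.16],[85,0.08,-0.19,0,-0.24],[85,0.08,-0.19,0,-0.32],[85,0.08,-0.19,0,-0.4]]'
```

```text
scene 51 [0.5455 0.0114 0.0827] [10. 53.] 87.6 [0.52  0.568] 0.091
scene 54 [0.6143 0.0035 0.0827] [50. 10.] 1.4 [0.59  0.637] 0.09
top 47 [0.6106 0.0025 0.0816] [48.  7.] 2.7 [0.588 0.634] 0.085
top 47 [0.5428 0.0105 0.0815] [ 6. 47.] 87.2 [0.521 0.565] 0.085
clock: 23.47
tool_pos: [0.5156, 0.0653, 0.2281]
tool_rot: [-0.452, 0.892, 0.005, -0.003]
wrist_force: [0.2, 0.8, 0.6]
gripper_width: 0.996
clock: 23.88
tool_pos: [0.5392, 0.0074, 0.2264]
tool_rot: [-0.154, 0.988, 0.006, -0.003]
wrist_force: [-0.8, -0.5, 0.7]
gripper_width: 1.0
```

```bash
python3 -m crank '[[45,0.016,0.012,-0.1,-0.08],[45,0.016,0.012,-0.2,-0.16],[45,0.016,0.012,-0.3,-0.197],[45,0.016,0.012,-0.35,-0.197],[45,0.016,0.012,-0.35,-0.197]]'; python3 -m crank '[[45,0,0,0,0]]'
```

```text
clock: 24.3
tool_pos: [0.5412, 0.0113, 0.1169]
tool_rot: [-0.0, 1.0, 0.007, -0.006]
wrist_force: [-0.2, 0.6, -0.8]
gripper_width: 0.523
clock: 24.38
tool_pos: [0.5409, 0.0113, 0.1164]
tool_rot: [-0.0, 1.0, 0.007, -0.007]
wrist_force: [0.8, -0.2, -0.0]
gripper_width: 0.525
```

```bash
python3 -m crank '[[45,0.01,0,-0.08,0],[45,0.01,0,-0.15,0],[45,0.01,0,-0.15,0],[45,0.01,0,-0.15,0]]'; python3 -m crank '[[45,0,0,0,0]]'
```

```text
clock: 24.72
tool_pos: [0.5437, 0.0114, 0.0717]
tool_rot: [-0.001, 1.0, 0.007, -0.007]
wrist_force: [0.2, -0.1, 0.6]
gripper_width: 0.525
clock: 24.8
tool_pos: [0.5443, 0.0113, 0.0732]
tool_rot: [-0.001, 1.0, 0.007, -0.006]
wrist_force: [-1.0, -0.1, 0.5]
gripper_width: 0.524
```

```bash
python3 -m crank '[[45,0,0,-0.02,0],[45,0,0,-0.02,0],[0,0,0,-0.02,0],[0,0,0,-0.02,0],[0,0,0,-0.02,0]]'; python3 -m crank '[[0,0,0,0,0],[0,0,0,0,0]]'
```

```text
clock: 25.22
tool_pos: [0.5444, 0.0112, 0.0676]
tool_rot: [-0.001, 1.0, 0.007, -0.006]
wrist_force: [0.0, -2.3, 0.0]
gripper_width: 0.105
clock: 25.38
tool_pos: [0.5445, 0.0112, 0.0677]
tool_rot: [-0.001, 1.0, 0.007, -0.006]
wrist_force: [0.3, 0.3, 2.1]
gripper_width: 0.073
```

```bash
python3 -m crank '[[0,0,0,0.05,0],[0,0,0,0.12,0],[0,0,0,0.22,0],[0,0,-0.05,0.32,0],[0,0,-0.1,0.34,0]]'; python3 -m crank '[[0,-0.03,-0.12,0,0],[0,-0.06,-0.24,0,0],[0,-0.1,-0.36,0,0],[0,-0.14,-0.48,0,0],[0,-0.18,-0.6,0,0]]'; python3 -m crank '[[0,-0.04,-0.12,0,0],[0,-0.045,-0.24,0,0],[0,-0.045,-0.36,0,0],[0,-0.045,-0.46,0,0],[0,-0.045,-0.46,0,0]]'
```

```text
clock: 25.8
tool_pos: [0.5459, -0.0188, 0.1742]
tool_rot: [-0.002, 1.0, 0.006, -0.003]
wrist_force: [-0.5, -0.1, -2.3]
gripper_width: 0.074
clock: 26.22
tool_pos: [0.491, -0.2001, 0.1741]
tool_rot: [-0.002, 1.0, 0.006, -0.003]
wrist_force: [1.5, -0.5, -1.6]
gripper_width: 0.075
clock: 26.63
tool_pos: [0.477, -0.3434, 0.1731]
tool_rot: [0.0, 1.0, 0.006, -0.004]
wrist_force: [-1.3, 0.7, -2.2]
gripper_width: 0.073
```

```bash
python3 -m crank '[[0,0,-0.02,-0.1,0],[0,0,-0.02,-0.2,0],[0,0,-0.02,-0.3,0],[0,0,-0.02,-0.37,0],[0,0,-0.02,-0.38,0]]'; python3 -m crank '[[0,0,0,0,0],[0,0,0,0,0]]'
python3 - <<'E'
from h import *
snap('scene','s17.png');snap('top','t17.png')
p=cv2.imread('pics/s17.png'); q=cv2.imread('pics/t17.png')
cv2.imwrite('pics/m17.png',np.hstack([cv2.resize(p[80:240,50:250],None,fx=2,fy=2),cv2.resize(q[140:300,300:490],None,fx=2,fy=2)]))
E
```

```text
clock: 27.05
tool_pos: [0.4751, -0.3476, 0.0549]
tool_rot: [0.0, 1.0, 0.008, -0.006]
wrist_force: [0.2, 0.9, -1.1]
gripper_width: 0.072
clock: 27.22
tool_pos: [0.4751, -0.3473, 0.0552]
tool_rot: [0.0, 1.0, 0.008, -0.006]
wrist_force: [0.3, -0.2, -1.8]
gripper_width: 0.074
```

View pics/m17.png

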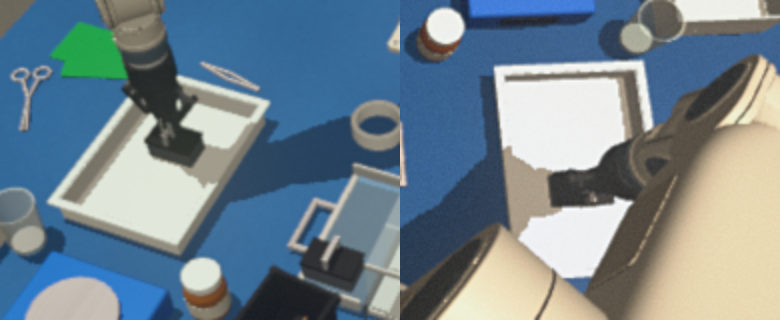

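```bash
python3 -m crank '[[0,0,0,-0.006,0],[0,0,0,-0.01,0],[0,0,0,-0.012,0],[0,0,0,-0.012,0]]'
```

```text
clock: 27.65
tool_pos: [0.4758, -0.348, 0.0531]
tool_rot: [0.0, 1.0, 0.007, -0.005]
wrist_force: [-1.0, -0.1, -1.3]
gripper_width: 0.076
```

```bash
python3 -m crank '[[0,0,0,-0.004,0],[0,0,0,-0.007,0],[0,0,0,-0.007,0]]'
```

```text
clock: 27.9
tool_pos: [0.476, -0.3481, 0.0517]
tool_rot: [0.0, 1.0, 0.007, -0.005]
wrist_force: [-2.2, 1.7, 6.1]
gripper_width: 0.07
```

Contact (+6 N). Release and lift straight up.

```bash
python3 -m crank '[[40,0,0,0,0],[40,0,0,0,0],[40,0,0,0.05,0],[45,0,0,0.2,0],[45,0,0,0.35,0]]'; python3 -m crank '[[45,0.05,0.1,0.1,0],[45,0.12,0.22,0.1,0],[45,0.2,0.34,0.1,0],[45,0.3,0.46,0.1,0],[45,0.4,0.58,0.1,0]]'; python3 -c "
from h import *
bars(); bars((.36,.66),(-.46,-.24),(.05,.09))"
```

```text
clock: 28.32
tool_pos: [0.4751, -0.3474, 0.1498]
tool_rot: [0.0, 1.0, 0.008, -0.006]
wrist_force: [0.8, -0.2, 1.0]
gripper_width: 0.529
clock: 28.73
tool_pos: [0.5866, -0.1829, 0.1804]
tool_rot: [0.001, 1.0, 0.008, -0.006]
wrist_force: [1.1, -1.6, -0.6]
gripper_width: 0.524
scene 54 [0.615  0.0034 0.0826] [10. 50.] 89.5 [0.59  0.636] 0.09
top 47 [0.6107 0.0025 0.0815] [48.  7.] 2.5 [0.588 0.634] 0.085
scene 35 [ 0.4897 -0.3432  0.0634] [30. 11.] 13.1 [0.473 0.5  ] 0.074
```

```bash
python3 -m crank '[[45,0.03,0.12,0,0],[45,0.06,0.24,-0.05,0],[45,0.088,0.36,-0.1,0],[45,0.088,0.48,-0.15,0],[45,0.088,0.6,-0.18,0]]'; python3 -m crank '[[45,0,0.02,-0.02,0],[45,0,0.02,-0.02,0],[45,0,0.02,-0.02,0]]'
```

```text
clock: 29.35
tool_pos: [0.612, -0.0034, 0.1238]
tool_rot: [0.0, 1.0, 0.008, -0.007]
wrist_force: [1.0, -0.6, -0.4]
gripper_width: 0.526
clock: 29.6
tool_pos: [0.6118, 0.0015, 0.1178]
tool_rot: [0.0, 1.0, 0.008, -0.008]
wrist_force: [-0.3, 0.4, -0.6]
gripper_width: 0.526
```

```bash
python3 -m crank '[[45,0.004,0.005,-0.07,0],[45,0.004,0.005,-0.13,0],[45,0.004,0.005,-0.16,0],[45,0.004,0.005,-0.16,0],[45,0.004,0.005,-0.16,0]]'; python3 -m crank '[[45,0,0,0,0]]'
```

```text
clock: 30.02
tool_pos: [0.6131, 0.0016, 0.0703]
tool_rot: [0.001, 1.0, 0.008, -0.008]
wrist_force: [0.7, 0.1, -0.5]
gripper_width: 0.527
clock: 30.1
tool_pos: [0.6137, 0.0008, 0.0714]
tool_rot: [0.002, 1.0, 0.008, -0.007]
wrist_force: [0.2, -0.9, 0.7]
gripper_width: 0.526
```

```bash
python3 -m crank '[[45,-0.003,0.006,-0.015,0],[45,-0.003,0.006,-0.015,0],[0,-0.003,0.006,-0.015,0],[0,-0.003,0.006,-0.015,0],[0,-0.003,0.006,-0.015,0]]'; python3 -m crank '[[0,0,0,0,0],[0,0,0,0,0]]'
```

```text
clock: 30.52
tool_pos: [0.6129, 0.0026, 0.0672]
tool_rot: [0.002, 1.0, 0.008, -0.007]
wrist_force: [0.7, -0.5, 0.4]
gripper_width: 0.108
clock: 30.68
tool_pos: [0.613, 0.0026, 0.0673]
tool_rot: [0.001, 1.0, 0.008, -0.007]
wrist_force: [-0.1, -0.4, 1.5]
gripper_width: 0.073
```

```bash
python3 -m crank '[[0,0,0,0.05,0],[0,0,0,0.12,0],[0,0,0,0.22,0],[0,0,-0.05,0.32,0],[0,0,-0.1,0.34,0]]'; python3 -m crank '[[0,-0.04,-0.12,0,0],[0,-0.09,-0.24,0,0],[0,-0.14,-0.36,0,0],[0,-0.19,-0.48,0,0],[0,-0.22,-0.6,0,0]]'; python3 -m crank '[[0,-0.01,-0.12,0,0],[0,-0.01,-0.24,0,0],[0,-0.01,-0.36,0,0],[0,-0.01,-0.45,0,0],[0,-0.01,-0.46,0,0]]'; python3 -m crank '[[0,0,0,0,0]]'
```

```text
clock: 31.1
tool_pos: [0.6144, -0.0273, 0.174]
tool_rot: [0.001, 1.0, 0.007, -0.004]
wrist_force: [0.7, 0.1, -2.1]
gripper_width: 0.078
clock: 31.52
tool_pos: [0.5464, -0.2087, 0.1734]
tool_rot: [0.001, 1.0, 0.008, -0.004]
wrist_force: [0.7, 0.5, -2.7]
gripper_width: 0.074
clock: 31.93
tool_pos: [0.5424, -0.3517, 0.1716]
tool_rot: [0.003, 1.0, 0.007, -0.005]
wrist_force: [-0.1, 0.2, -3.0]
gripper_width: 0.073
clock: 32.02
tool_pos: [0.5418, -0.3532, 0.1703]
tool_rot: [0.004, 1.0, 0.008, -0.006]
wrist_force: [0.4, -0.1, -3.1]
gripper_width: 0.074
```

```bash
python3 - <<'E'
from h import *
snap('scene','s18.png');snap('top','t18.png')
p=cv2.imread('pics/s18.png'); q=cv2.imread('pics/t18.png')
cv2.imwrite('pics/m18.png',np.hstack([cv2.resize(p[80:240,50:250],None,fx=2,fy=2),cv2.resize(q[140:300,300:490],None,fx=2,fy=2)]))
bars((.36,.66),(-.46,-.24),(.05,.08))
E
```

```text
scene 46 [ 0.475  -0.3433  0.0635] [50. 11.] 1.4 [0.452 0.499] 0.075
top 63 [ 0.4744 -0.3445  0.0634] [ 9. 47.] 88.2 [0.453 0.496] 0.07
```

View pics/m18.png

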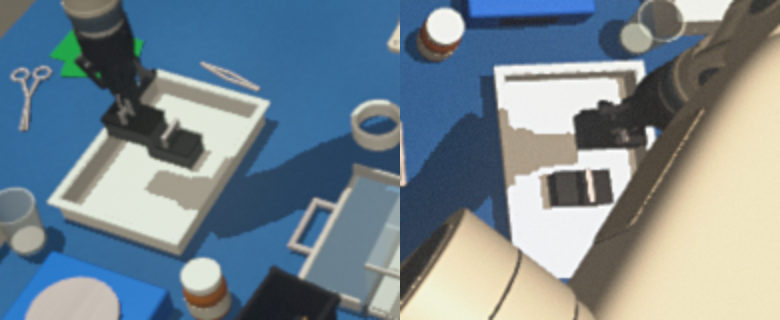

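```bash
python3 -m crank '[[0,0.003,0.02,-0.1,0],[0,0.003,0.02,-0.2,0],[0,0.003,0.02,-0.3,0],[0,0.003,0.02,-0.36,0],[0,0.003,0.02,-0.37,0]]'; python3 -m crank '[[0,0,0,0,0],[0,0,0,0,0]]'; python3 -m crank '[[0,0,0,-0.005,0],[0,0,0,-0.01,0],[0,0,0,-0.012,0],[0,0,0,-0.012,0]]'
```

```text
clock: 32.63
tool_pos: [0.5419, -0.3421, 0.0567]
tool_rot: [0.002, 1.0, 0.01, -0.008]
wrist_force: [-0.1, -0.1, -3.0]
gripper_width: 0.071
clock: 32.8
tool_pos: [0.5423, -0.3413, 0.0575]
tool_rot: [0.001, 1.0, 0.01, -0.007]
wrist_force: [1.0, -0.1, -2.2]
gripper_width: 0.075
clock: 33.13
tool_pos: [0.5425, -0.3414, 0.0545]
tool_rot: [0.001, 1.0, 0.009, -0.007]
wrist_force: [-0.7, -0.4, -3.2]
gripper_width: 0.074
```

```bash
python3 -m crank '[[0,0,0,-0.005,0],[0,0,0,-0.01,0],[0,0,0,-0.01,0]]'
```

```text
clock: 33.38
tool_pos: [0.5425, -0.3415, 0.0514]
tool_rot: [0.001, 1.0, 0.009, -0.007]
wrist_force: [-0.0, 0.1, -2.1]
gripper_width: 0.074
```

```bash
python3 -m crank '[[0,0,0,-0.006,0],[0,0,0,-0.006,0],[0,0,0,-0.006,0]]'
```

```text
clock: 33.63
tool_pos: [0.5426, -0.3415, 0.0513]
tool_rot: [0.001, 1.0, 0.009, -0.006]
wrist_force: [-4.3, 2.9, 11.9]
gripper_width: 0.08
```

```bash
python3 -m crank '[[40,0,0,0.002,0],[40,0,0,0.002,0],[40,0,0,0.05,0],[45,0,0,0.2,0],[45,0,0,0.35,0]]'; python3 -m crank '[[60,-0.05,0.12,0.3,0],[85,-0.1,0.24,0.3,0.08],[85,-0.15,0.36,0.3,0.16],[85,-0.2,0.48,0.3,0.24],[85,-0.25,0.58,0.3,0.32]]'; python3 - <<'E'
from h import *
snap('scene','s19.png');snap('top','t19.png')
p=cv2.imread('pics/s19.png'); q=cv2.imread('pics/t19.png')
cv2.imwrite('pics/m19.png',np.hstack([cv2.resize(p[80:240,50:250],None,fx=2,fy=2),cv2.resize(q[140:300,300:490],None,fx=2,fy=2)]))
bars((.36,.66),(-.46,-.24),(.05,.08))
E
```

```text
clock: 34.05
tool_pos: [0.5417, -0.3409, 0.1491]
tool_rot: [0.001, 1.0, 0.01, -0.008]
wrist_force: [1.3, 0.2, 1.2]
gripper_width: 0.53
clock: 34.47
tool_pos: [0.4746, -0.1837, 0.2389]
tool_rot: [-0.249, 0.968, 0.007, -0.009]
wrist_force: [0.3, 0.5, -0.2]
gripper_width: 0.996
scene 52 [ 0.4773 -0.3432  0.0653] [52.  9.] 0.7 [0.452 0.501] 0.074
scene 60 [ 0.5437 -0.3368  0.0647] [48. 10.] 3.3 [0.519 0.566] 0.075
```

View pics/m19.png

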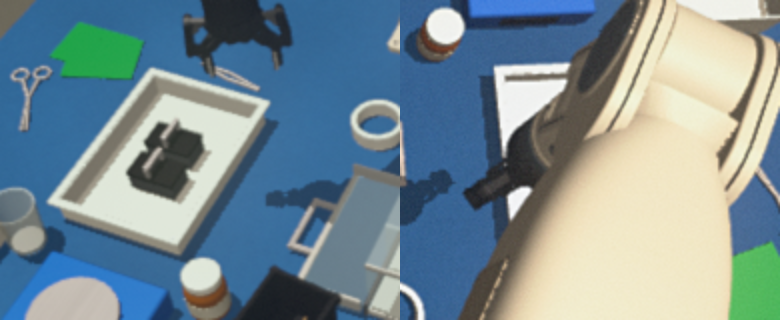

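```bash
python3 -m crank '[[85,-0.05,0.12,0,0.08],[85,-0.11,0.24,0,0.16],[85,-0.11,0.36,0,0.24],[85,-0.11,0.48,0,0.32],[85,-0.11,0.58,0,0.39]]'; python3 -m crank '[[85,0,0.12,0,0.08],[85,0,0.24,0,0.16],[85,0,0.36,0,0.24],[85,0,0.48,0,0.3],[85,0,0.58,0,0.3]]'; python3 -m crank '[[85,0,0,0,0]]'
```

```text
clock: 35.08
tool_pos: [0.4423, -0.009, 0.2384]
tool_rot: [-0.529, 0.849, 0.004, -0.011]
wrist_force: [0.1, -0.4, 0.4]
gripper_width: 0.997
clock: 35.5
tool_pos: [0.4432, 0.1667, 0.2379]
tool_rot: [0.714, -0.7, -0.001, 0.012]
wrist_force: [0.9, 0.3, -0.0]
gripper_width: 0.995
clock: 35.58
tool_pos: [0.4441, 0.1702, 0.2373]
tool_rot: [0.715, -0.699, -0.002, 0.012]
wrist_force: [0.3, -1.3, -0.7]
gripper_width: 0.995
```

```bash
python3 -m crank '[[55,-0.011,0.033,-0.08,-0.016],[55,-0.011,0.033,-0.16,-0.016],[55,-0.011,0.033,-0.24,-0.016],[55,-0.011,0.033,-0.27,-0.016],[55,-0.011,0.033,-0.27,-0.016]]'; python3 -m crank '[[55,0,0,0,0]]'
```

```text
clock: 36.0
tool_pos: [0.4406, 0.1793, 0.1542]
tool_rot: [-0.705, 0.709, 0.003, -0.014]
wrist_force: [0.5, 0.3, 0.7]
gripper_width: 0.642
clock: 36.08
tool_pos: [0.4414, 0.1788, 0.1546]
tool_rot: [-0.705, 0.709, 0.003, -0.014]
wrist_force: [-0.2, 0.4, 0.9]
gripper_width: 0.643
```

```bash
python3 -m crank '[[0,0,0,0,0],[0,0,0,0,0],[0,0,0,0,0],[0,0,0,0,0],[0,0,0,0,0]]'; python3 -m crank '[[0,0,0,0,0],[0,0,0,0.04,0],[0,0,0,0.1,0],[0,0,0,0.15,0],[0,0,0,0.15,0]]'; python3 -m crank '[[0,0,0,0,0]]'
```

```text
clock: 36.5
tool_pos: [0.4423, 0.1787, 0.1558]
tool_rot: [-0.705, 0.709, 0.002, -0.013]
wrist_force: [0.7, -0.8, 6.3]
gripper_width: 0.246
clock: 36.92
tool_pos: [0.4432, 0.179, 0.2032]
tool_rot: [-0.705, 0.709, 0.001, -0.011]
wrist_force: [-0.3, 0.2, -2.1]
gripper_width: 0.243
clock: 37.0
tool_pos: [0.4432, 0.1791, 0.2031]
tool_rot: [-0.705, 0.709, 0.001, -0.011]
wrist_force: [0.4, 0.4, -2.4]
gripper_width: 0.243
```

Puller lifted 47 mm clear. Lay it back.

```bash
python3 -m crank '[[0,-0.002,0,-0.04,0],[0,-0.003,0,-0.08,0],[0,-0.003,0,-0.12,0],[0,-0.003,0,-0.15,0],[0,-0.003,0,-0.155,0]]'; python3 -m crank '[[0,0,0,0,0]]'
```

```text
clock: 37.42
tool_pos: [0.4416, 0.179, 0.1555]
tool_rot: [-0.705, 0.709, 0.001, -0.011]
wrist_force: [-4.1, -0.4, 10.1]
gripper_width: 0.247
clock: 37.5
tool_pos: [0.4416, 0.179, 0.1554]
tool_rot: [-0.705, 0.709, 0.001, -0.011]
wrist_force: [-1.9, -1.4, 15.2]
gripper_width: 0.247
```

```bash
python3 -m crank '[[0,0,0,0.003,0],[55,0,0,0.003,0],[55,0,0,0.003,0],[55,0,0,0.003,0]]'; python3 -m crank '[[60,0,0,0.05,0],[70,0,0,0.15,0],[70,0,0,0.25,0],[70,0,0,0.25,0]]'
python3 - <<'E'
from h import *
p,d=snap('scene','s20.png'); 
for q in ['puller_hook','puller_grip']: print([(np.round(x['centre'],3).tolist(),round(x['confidence'],2)) for x in bot.place_of(q,'scene')])
p=cv2.imread('pics/s20.png'); cv2.imwrite('pics/s20.png',cv2.resize(p[120:270,190:400],None,fx=3.7,fy=3.7))
E
```

```text
clock: 37.83
tool_pos: [0.4415, 0.179, 0.1561]
tool_rot: [-0.705, 0.709, 0.001, -0.011]
wrist_force: [0.5, 0.3, -0.6]
gripper_width: 0.639
clock: 38.17
tool_pos: [0.4433, 0.1794, 0.2358]
tool_rot: [-0.705, 0.709, -0.001, -0.008]
wrist_force: [-0.5, -1.3, 0.6]
gripper_width: 0.82
[([0.442, 0.439, 0.158], 0.6)]
[([0.442, 0.172, 0.166], 0.9)]
```

View pics/s20.png

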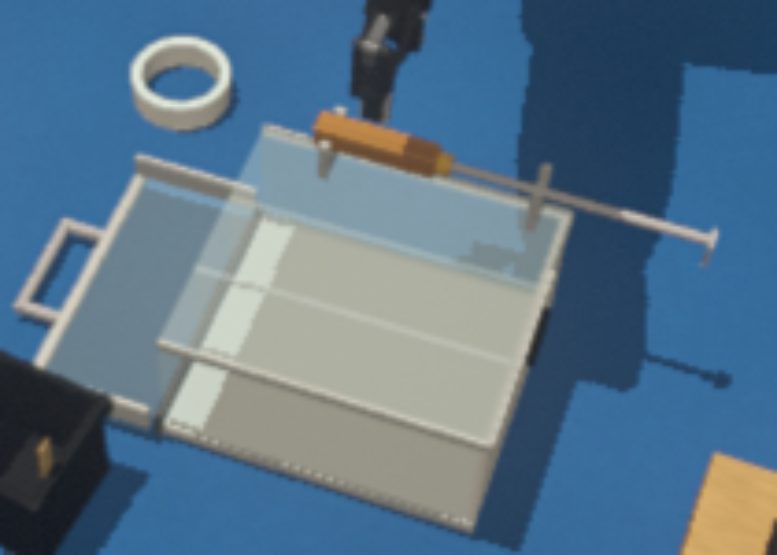

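```bash
python3 -m crank '[[60,0.05,-0.08,0,-0.08],[50,0.1,-0.2,0,-0.16],[40,0.18,-0.3,0,-0.24],[40,0.26,-0.42,0,-0.32],[40,0.33,-0.54,0,-0.4]]'; python3 -m crank '[[40,0,-0.1,0,-0.08],[40,0,-0.2,0,-0.16],[40,0,-0.32,0,-0.24],[40,0,-0.34,0,-0.32],[40,0,-0.34,0,-0.4]]';python3 -m crank '[[40,0,0,-0.1,-0.08],[40,0,0,-0.2,-0.16],[40,0,0,-0.3,-0.19],[40,0,0,-0.4,-0.19],[40,0,0,-0.4,-0.19]]'; python3 -m crank '[[40,0,0,0,0]]'
```

```text
clock: 38.73
tool_pos: [0.5401, 0.017, 0.2294]
tool_rot: [-0.45, 0.893, 0.005, -0.011]
wrist_force: [0.5, 1.1, 0.3]
gripper_width: 0.47
clock: 39.15
tool_pos: [0.5396, -0.0875, 0.2275]
tool_rot: [-0.152, 0.988, 0.009, -0.01]
wrist_force: [-0.3, -0.4, 0.6]
gripper_width: 0.469
clock: 39.57
tool_pos: [0.536, -0.0865, 0.1012]
tool_rot: [-0.003, 1.0, 0.012, -0.014]
wrist_force: [-0.4, 0.2, -1.3]
gripper_width: 0.469
clock: 39.65
tool_pos: [0.5354, -0.0863, 0.1006]
tool_rot: [-0.003, 1.0, 0.012, -0.015]
wrist_force: [0.6, 0.0, 0.8]
gripper_width: 0.469
```

```bash
python3 -m crank '[[25,0.02,0.007,0,0],[25,0.02,0.007,-0.05,0],[25,0.02,0.007,-0.15,0],[25,0.02,0.007,-0.22,0],[25,0.02,0.007,-0.22,0]]'; python3 -m crank '[[25,0,0,0,0]]'; python3 - <<'E'
from h import *
snap('scene','s21.png');snap('top','t21.png')
p=cv2.imread('pics/s21.png'); q=cv2.imread('pics/t21.png')
cv2.imwrite('pics/m21.png',np.hstack([cv2.resize(p[130:230,170:270],None,fx=4,fy=4),cv2.resize(q[160:260,230:330],None,fx=4,fy=4)]))
for c in ['scene','top']:print([(np.round(x['centre'],3).tolist(),round(x['confidence'],2)) for x in bot.place_of('flap_bar',c)])
E
```

```text
clock: 40.07
tool_pos: [0.5406, -0.0837, 0.0326]
tool_rot: [-0.003, 1.0, 0.013, -0.017]
wrist_force: [-0.2, 0.2, -0.8]
gripper_width: 0.297
clock: 40.15
tool_pos: [0.5414, -0.0837, 0.0337]
tool_rot: [-0.004, 1.0, 0.013, -0.016]
wrist_force: [-0.1, -0.3, 0.6]
gripper_width: 0.295
[([0.547, -0.085, 0.016], 0.57)]
[([0.541, -0.083, 0.015], 0.74), ([0.742, -0.012, 0.001], 0.39)]
```

View pics/m21.png

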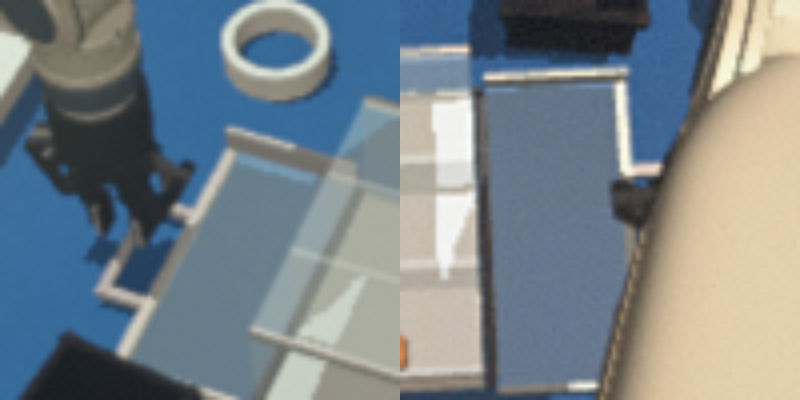

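```bash
python3 -m crank '[[25,0,0,-0.04,0],[25,0,0,-0.07,0],[25,0,0,-0.07,0],[25,0,0,-0.07,0]]'; python3 -m crank '[[0,0,0,0,0],[0,0,0,0,0],[0,0,0,0,0],[0,0,0,0,0],[0,0,0,0,0]]'
```

```text
clock: 40.68
tool_pos: [0.5415, -0.0839, 0.0134]
tool_rot: [-0.004, 1.0, 0.013, -0.016]
wrist_force: [-0.3, 0.5, -0.5]
gripper_width: 0.296
clock: 41.1
tool_pos: [0.5417, -0.0837, 0.014]
tool_rot: [-0.004, 1.0, 0.013, -0.015]
wrist_force: [-1.4, 2.5, 5.1]
gripper_width: 0.081
```

```bash
python3 -m crank '[[25,0,0,0,0],[25,0,0,-0.01,0],[25,0,0,-0.02,0],[0,0,0,-0.02,0],[0,0,0,-0.02,0]]'; python3 -m crank '[[0,0,0,0,0],[0,0,0,0,0],[0,0,0,0,0]]'
```

```text
clock: 41.52
tool_pos: [0.5415, -0.0835, 0.0075]
tool_rot: [-0.004, 1.0, 0.013, -0.016]
wrist_force: [0.1, 0.9, -1.5]
gripper_width: 0.082
clock: 41.77
tool_pos: [0.5414, -0.0835, 0.0075]
tool_rot: [-0.004, 1.0, 0.013, -0.016]
wrist_force: [1.0, 1.2, -2.2]
gripper_width: 0.085
```

```bash
python3 -m crank '[[0,0,0.003,0.052,0],[0,0,0.011,0.104,0],[0,0,0.024,0.155,0],[0,0,0.043,0.203,0],[0,0,0.067,0.25,0]]'; python3 -m crank '[[0,0,0.03,0.044,0],[0,0,0.062,0.085,0],[0,0,0.099,0.122,0],[0,0,0.14,0.155,0],[0,0,0.183,0.183,0]]'
```

```text
clock: 42.18
tool_pos: [0.5414, -0.0644, 0.0831]
tool_rot: [-0.003, 1.0, 0.012, -0.016]
wrist_force: [0.1, -3.2, -2.0]
gripper_width: 0.087
clock: 42.6
tool_pos: [0.5411, -0.0116, 0.1398]
tool_rot: [-0.002, 1.0, 0.009, -0.016]
wrist_force: [-8.6, -13.2, 12.9]
gripper_width: 0.081
```

```bash
python3 -m crank '[[0,0,0.055,0.014,0],[0,0,0.1,0.032,0],[0,0,0.15,0.046,0],[0,0,0.2,0.054,0],[0,0,0.23,0.056,0]]'; python3 -m crank '[[0,0,0,0,0]]'
```

```text
clock: 43.02
tool_pos: [0.5407, 0.0575, 0.1591]
tool_rot: [-0.002, 1.0, 0.008, -0.015]
wrist_force: [-3.9, -2.8, 16.3]
gripper_width: 0.084
clock: 43.1
tool_pos: [0.5406, 0.0587, 0.1594]
tool_rot: [-0.003, 1.0, 0.008, -0.014]
wrist_force: [6.1, 1.9, -22.8]
gripper_width: 0.085
```

```bash
python3 -m crank '[[0,0,0.01,-0.003,0],[0,0,0.02,-0.003,0],[0,0,0.022,-0.003,0]]'; python3 -m crank '[[0,0,0.003,0,0],[0,0,0.006,0,0],[0,0,0.006,0,0]]'
```

```text
clock: 43.35
tool_pos: [0.5407, 0.065, 0.1594]
tool_rot: [-0.003, 1.0, 0.007, -0.014]
wrist_force: [-2.3, -3.5, 9.1]
gripper_width: 0.087
clock: 43.6
tool_pos: [0.5407, 0.0664, 0.1594]
tool_rot: [-0.003, 1.0, 0.007, -0.014]
wrist_force: [-1.3, -2.6, 3.9]
gripper_width: 0.084
```

```bash
python3 -m crank '[[0,0,0.005,0,0],[0,0,0.01,0,0],[0,0,0.01,0,0]]'; python3 -m crank '[[0,0,0.005,0,0],[0,0,0.01,0,0],[0,0,0.01,0,0]]'
```

```text
clock: 43.85
tool_pos: [0.5407, 0.0666, 0.1594]
tool_rot: [-0.002, 1.0, 0.004, -0.014]
wrist_force: [-2.7, -16.4, 3.7]
gripper_width: 0.081
clock: 44.1
tool_pos: [0.5407, 0.0666, 0.1594]
tool_rot: [-0.001, 1.0, 0.001, -0.014]
wrist_force: [-2.3, -18.2, 2.9]
gripper_width: 0.085
```

Hard stop reached (position held at 0.0666, force 16–18 N): flap shut. Release and rise.

```bash
python3 -m crank '[[25,0,0,0,0],[25,0,0,0,0],[25,0,0,0.05,0],[30,0,0,0.15,0],[40,0,0,0.3,0]]'; python3 -m crank '[[60,-0.1,-0.1,0.1,0],[60,-0.2,-0.2,0.1,0],[60,-0.3,-0.3,0.1,0],[60,-0.4,-0.35,0.1,0],[60,-0.45,-0.35,0.1,0]]'; python3 - <<'E'
from h import *
snap('scene','s22.png');snap('top','t22.png')
for c in ['scene','top']:
  for q in ['flap_bar','puller_grip','puller_hook','pot','jar']:print(c,q,[(np.round(x['centre'],3).tolist(),round(x['confidence'],2)) for x in bot.place_of(q,c)])
bars((.36,.66),(-.46,-.24),(.05,.08))
E
```

```text
clock: 44.52
tool_pos: [0.5394, 0.0671, 0.2443]
tool_rot: [-0.001, 1.0, 0.002, -0.017]
wrist_force: [1.8, 0.3, 0.6]
gripper_width: 0.462
clock: 44.93
tool_pos: [0.4016, -0.0394, 0.2745]
tool_rot: [0.0, 1.0, 0.002, -0.017]
wrist_force: [0.8, -0.0, 1.2]
gripper_width: 0.704
scene flap_bar [([0.545, 0.066, 0.165], 0.74), ([0.742, -0.005, -0.001], 0.5)]
scene puller_grip [([0.44, 0.174, 0.164], 0.68)]
scene puller_hook [([0.445, 0.439, 0.16], 0.69), ([0.721, -0.157, -0.001], 0.35)]
scene pot [([0.741, -0.007, -0.001], 0.91), ([0.548, -0.344, 0.035], 0.16)]
scene jar [([0.723, -0.156, 0.003], 0.64), ([0.475, -0.348, 0.037], 0.18)]
top flap_bar []
top puller_grip [([0.446, 0.169, 0.171], 0.58)]
top puller_hook [([0.439, 0.436, 0.16], 0.94)]
top pot [([0.741, -0.011, 0.001], 0.79)]
top jar [([0.723, -0.157, 0.002], 0.56)]
scene 51 [ 0.4773 -0.3438  0.0654] [26. 50.] 88.5 [0.452 0.499] 0.075
scene 57 [ 0.5431 -0.3375  0.0647] [55. 25.] 0.5 [0.52  0.566] 0.076
top 46 [ 0.468  -0.3451  0.064 ] [42.  9.] 0.7 [0.452 0.49 ] 0.069
```

View pics/s22.png

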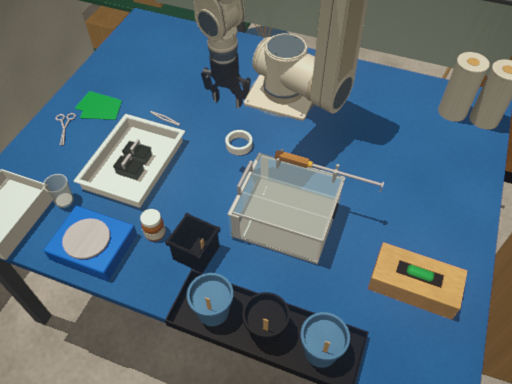

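View pics/t22.png

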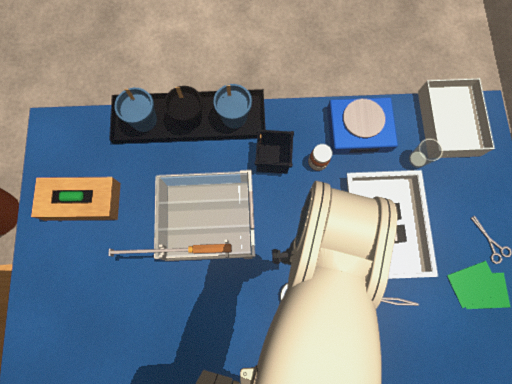

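```bash
python3 -c "
from h import *
print(bot.finish_job())"
```

```text
the job is handed in; nothing more can be done
None
```

I unloaded the cabinet and handed the job in at about 45 s on the robot's clock.

- **Boxes:** there were only two, in the middle and right bays; the left bay was empty in both cameras. After lowering the flap I hooked each box by its handle and drew it out clear of the mouth. I then lifted both by their handles into the tray. The last pictures show them upright on the tray floor, side by side about 67 mm apart centre to centre.
- **Puller:** I laid it back in its brackets right after drawing the boxes, to free the gripper. Once both boxes were in the tray I lifted it out and laid it back again, so that this step came after the boxes as you asked. The networks place its handle within 4–6 mm of its rest point, with the hook to the rear, and the picture shows it lying in both notches.
- **Flap:** I pushed it shut until it stopped moving at 16–18 N. The scene camera reads the bar at 165 mm high, against 166 mm when shut. The top camera did not report the bar in the last check because the arm was partly in its view.
- **Pot and jar:** they read within their first positions to camera accuracy.
- **Force peak:** the wrist force reached about 90 N for a moment as the flap met its lower stop, below the 120 N limit. Other readings stayed at about 23 N or less.
- **Knocked box:** I saw no box knocked aside during the run.

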